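# Lock up the revolving key tray

### The job

Close the hire-car key desk for the night: push the round key tray round until its notch faces the lock bolt, and slide the bolt fully home into the notch. Put every car key that lies on the desk into a cup of its own on the tray, lying flat on the cup's floor (before or after locking), and leave the other things on the desk where they are.

Things in the scene. Friction and masses are not known exactly. Their poses are not given: they have to be found in the camera images.
- tray_base: Steel foot of the revolving key tray, fixed to the desk; origin on the tray's axis at the desk surface, z up, x from the axis towards the lock bolt. A round plate, radius 105 mm, 8 mm high; along x a tongue 66 mm wide, 8 mm high, to 265 mm from the axis, carries the bolt in two guides (52 mm wide, up to 28 mm above the desk, at 164-172 and 243-251 mm from the axis).
- hub (a point): Centre of the top of the tray's round white disc, on its axis, 26 mm above the desk. The disc, radius 139 mm, underside 12 mm above the desk, turns on the foot without stops (about 0.1 N m of friction, so 1 N at the rim) and stays where it is left. On it are seven shallow cups and an aluminium hub of radius 22 mm, 14 mm high.
- notch (a point): Middle of the one notch in the disc's rim, 126.5 mm from the axis, 19 mm above the desk; turns with the disc; x points radially outward. The notch is 46 mm wide with parallel sides, cut right through the disc from the rim (139 mm) in to 114 mm from the axis; below it is only the desk (or, at the bolt, the 8 mm tongue). Shut fingers let down into it can push its sides and so turn the disc.
- bolt_gate (a point): Fixed point on the line of the bolt, 126.5 mm from the axis, 19 mm above the desk: the notch faces the bolt when the middle of the notch is here.
- bolt (a joint): Lock bolt, a flat steel bar 24 x 8 mm sliding towards the tray's axis: 0 m = drawn back (nose 162 mm from the axis, 23 mm clear of the rim), 0.046 m = fully home in the notch. It slides with 1.5 N of friction and stays where it is left. It strikes the rim if the notch is not opposite (11 mm to spare either side), and holds the disc once it is in.
- bolt_knob (a point): Middle of the bolt's upright brass knob, a cylinder 16 mm in diameter from 23 to 50 mm above the desk (this point at 38 mm), 229 mm from the tray's axis with the bolt drawn back; it moves towards the axis as the bolt goes home. It can be pushed from outside or gripped.
- cup0 (a point): Centre of the floor of cup 0 on the disc (26 mm above the desk, 89 mm from the axis, turns with the disc), 70 mm inside diameter, 75 mm outside, its rim 8 mm above its floor; seven cups evenly round the disc, this one 25.7 degrees round from the notch, counter-clockwise seen from above.
- cup1 (a point): Centre of the floor of cup 1 on the disc (26 mm above the desk, 89 mm from the axis, turns with the disc), 70 mm inside diameter, 75 mm outside, its rim 8 mm above its floor; seven cups evenly round the disc, this one 77.1 degrees round from the notch, counter-clockwise seen from above.
- cup2 (a point): Centre of the floor of cup 2 on the disc (26 mm above the desk, 89 mm from the axis, turns with the disc), 70 mm inside diameter, 75 mm outside, its rim 8 mm above its floor; seven cups evenly round the disc, this one 128.6 degrees round from the notch, counter-clockwise seen from above.
- cup3 (a point): Centre of the floor of cup 3 on the disc (26 mm above the desk, 89 mm from the axis, turns with the disc), 70 mm inside diameter, 75 mm outside, its rim 8 mm above its floor; seven cups evenly round the disc, this one 180.0 degrees round from the notch, counter-clockwise seen from above.
- cup4 (a point): Centre of the floor of cup 4 on the disc (26 mm above the desk, 89 mm from the axis, turns with the disc), 70 mm inside diameter, 75 mm outside, its rim 8 mm above its floor; seven cups evenly round the disc, this one 231.4 degrees round from the notch, counter-clockwise seen from above.
- cup5 (a point): Centre of the floor of cup 5 on the disc (26 mm above the desk, 89 mm from the axis, turns with the disc), 70 mm inside diameter, 75 mm outside, its rim 8 mm above its floor; seven cups evenly round the disc, this one 282.9 degrees round from the notch, counter-clockwise seen from above.
- cup6 (a point): Centre of the floor of cup 6 on the disc (26 mm above the desk, 89 mm from the axis, turns with the disc), 70 mm inside diameter, 75 mm outside, its rim 8 mm above its floor; seven cups evenly round the disc, this one 334.3 degrees round from the notch, counter-clockwise seen from above.
- key0_mid (a point): Centre of car key 0, a black folding remote key 50 x 32 x 18 mm (x, y, z), about 45 g; x is its long axis, z up as it lies flat on the desk (this point then 9 mm above what it lies on). All keys are alike; between five and seven are there, the absent ones are None.
- key1_mid (a point): Centre of car key 1, a black folding remote key 50 x 32 x 18 mm (x, y, z), about 45 g; x is its long axis, z up as it lies flat on the desk (this point then 9 mm above what it lies on). All keys are alike; between five and seven are there, the absent ones are None.
- key2_mid (a point): Centre of car key 2, a black folding remote key 50 x 32 x 18 mm (x, y, z), about 45 g; x is its long axis, z up as it lies flat on the desk (this point then 9 mm above what it lies on). All keys are alike; between five and seven are there, the absent ones are None.
- key3_mid (a point): Centre of car key 3, a black folding remote key 50 x 32 x 18 mm (x, y, z), about 45 g; x is its long axis, z up as it lies flat on the desk (this point then 9 mm above what it lies on). All keys are alike; between five and seven are there, the absent ones are None.
- key4_mid (a point): Centre of car key 4, a black folding remote key 50 x 32 x 18 mm (x, y, z), about 45 g; x is its long axis, z up as it lies flat on the desk (this point then 9 mm above what it lies on). All keys are alike; between five and seven are there, the absent ones are None.
- key5_mid (a point): Centre of car key 5, a black folding remote key 50 x 32 x 18 mm (x, y, z), about 45 g; x is its long axis, z up as it lies flat on the desk (this point then 9 mm above what it lies on). All keys are alike; between five and seven are there, the absent ones are None.
- key6_mid (a point): Centre of car key 6, a black folding remote key 50 x 32 x 18 mm (x, y, z), about 45 g; x is its long axis, z up as it lies flat on the desk (this point then 9 mm above what it lies on). All keys are alike; between five and seven are there, the absent ones are None.
- padlock: Bystander, loose, to be left alone: a brass padlock lying flat, 55 x 40 x 18 mm; origin under its middle, z up.
- stamp: Bystander, loose, to be left alone: a wooden hand stamp standing upright, foot 30 x 50 mm, 58 mm tall; origin under its middle, z up.
- bell: Bystander, loose, to be left alone: a round brass counter bell, 80 mm across, 52 mm tall; origin under its middle, z up.
- stapler: Bystander, loose, to be left alone: a grey stapler, 135 x 36 mm, about 50 mm tall, long axis along its own x; origin under its middle, z up.
Not all that is in view belongs to the job. Leave any pink look-alike of the part that bears key4_mid alone. What is shaped like the part that bears key3_mid but white is not meant.

How it is judged (in metres and radians):
On the way, in this order (a step that is already met when the one before it is completed fails the run):
1. the tray's notch faces the bolt (horizontal distance between notch and bolt_gate below 0.016 m), for 0.1 s.
2. the bolt is home in the notch (value of joint bolt above 0.04 m), for 0.2 s.
At the end, for the whole second after the job is handed in: The notch is within 14 mm of the bolt's line, the bolt is in by more than 40 mm of its 46, and every key present lies at rest flat on the floor of a cup (its centre within 16 mm of the cup's centre, 30 to 38.5 mm above the desk), no two in the same cup (horizontal distance between notch and bolt_gate below 0.014 m and value of joint bolt above 0.04 m and (horizontal distance between key0_mid and cup0 below 0.016 m or horizontal distance between key0_mid and cup1 below 0.016 m or horizontal distance between key0_mid and cup2 below 0.016 m or horizontal distance between key0_mid and cup3 below 0.016 m or horizontal distance between key0_mid and cup4 below 0.016 m or horizontal distance between key0_mid and cup5 below 0.016 m or horizontal distance between key0_mid and cup6 below 0.016 m) and height (world z) of key0_mid between 0.03 and 0.0385 m and linear speed of each of key0, key1, key2, key3, key4, key5, key6 below 0.02 m/s and (horizontal distance between key1_mid and cup0 below 0.016 m or horizontal distance between key1_mid and cup1 below 0.016 m or horizontal distance between key1_mid and cup2 below 0.016 m or horizontal distance between key1_mid and cup3 below 0.016 m or horizontal distance between key1_mid and cup4 below 0.016 m or horizontal distance between key1_mid and cup5 below 0.016 m or horizontal distance between key1_mid and cup6 below 0.016 m) and height (world z) of key1_mid between 0.03 and 0.0385 m and horizontal distance between each of key1_mid, key2_mid, key3_mid, key4_mid, key5_mid, key6_mid and key0_mid above 0.05 m and (horizontal distance between key2_mid and cup0 below 0.016 m or horizontal distance between key2_mid and cup1 below 0.016 m or horizontal distance between key2_mid and cup2 below 0.016 m or horizontal distance between key2_mid and cup3 below 0.016 m or horizontal distance between key2_mid and cup4 below 0.016 m or horizontal distance between key2_mid and cup5 below 0.016 m or horizontal distance between key2_mid and cup6 below 0.016 m) and height (world z) of key2_mid between 0.03 and 0.0385 m and horizontal distance between each of key2_mid, key3_mid, key4_mid, key5_mid, key6_mid and key1_mid above 0.05 m and (horizontal distance between key3_mid and cup0 below 0.016 m or horizontal distance between key3_mid and cup1 below 0.016 m or horizontal distance between key3_mid and cup2 below 0.016 m or horizontal distance between key3_mid and cup3 below 0.016 m or horizontal distance between key3_mid and cup4 below 0.016 m or horizontal distance between key3_mid and cup5 below 0.016 m or horizontal distance between key3_mid and cup6 below 0.016 m) and height (world z) of key3_mid between 0.03 and 0.0385 m and horizontal distance between each of key3_mid, key4_mid, key5_mid, key6_mid and key2_mid above 0.05 m and (horizontal distance between key4_mid and cup0 below 0.016 m or horizontal distance between key4_mid and cup1 below 0.016 m or horizontal distance between key4_mid and cup2 below 0.016 m or horizontal distance between key4_mid and cup3 below 0.016 m or horizontal distance between key4_mid and cup4 below 0.016 m or horizontal distance between key4_mid and cup5 below 0.016 m or horizontal distance between key4_mid and cup6 below 0.016 m) and height (world z) of key4_mid between 0.03 and 0.0385 m and horizontal distance between each of key4_mid, key5_mid, key6_mid and key3_mid above 0.05 m and (horizontal distance between key5_mid and cup0 below 0.016 m or horizontal distance between key5_mid and cup1 below 0.016 m or horizontal distance between key5_mid and cup2 below 0.016 m or horizontal distance between key5_mid and cup3 below 0.016 m or horizontal distance between key5_mid and cup4 below 0.016 m or horizontal distance between key5_mid and cup5 below 0.016 m or horizontal distance between key5_mid and cup6 below 0.016 m) and height (world z) of key5_mid between 0.03 and 0.0385 m and horizontal distance between each of key5_mid, key6_mid and key4_mid above 0.05 m and (horizontal distance between key6_mid and cup0 below 0.016 m or horizontal distance between key6_mid and cup1 below 0.016 m or horizontal distance between key6_mid and cup2 below 0.016 m or horizontal distance between key6_mid and cup3 below 0.016 m or horizontal distance between key6_mid and cup4 below 0.016 m or horizontal distance between key6_mid and cup5 below 0.016 m or horizontal distance between key6_mid and cup6 below 0.016 m) and height (world z) of key6_mid between 0.03 and 0.0385 m and horizontal distance between key6_mid and key5_mid above 0.05 m); the robot touches nothing.
It fails at once if the padlock is moved by more than 3 cm (distance of padlock from where it was at the start of the episode above 0.03 m).
It fails at once if the stamp is moved by more than 3 cm (distance of stamp from where it was at the start of the episode above 0.03 m).
It fails at once if the bell is moved by more than 3 cm (distance of bell from where it was at the start of the episode above 0.03 m).
It fails at once if the stapler is moved by more than 3 cm (distance of stapler from where it was at the start of the episode above 0.03 m).
Of key0, key1, key2, key3, key4, key5, key6 only 5 to 7 are there at a start; the rules pass over those that are not, and their reading is None.
At some moment in a run one of key0, key1, key2, key3, key4, key5, key6 may be knocked a few centimetres aside while the robot is not near it.
Once in a run the grip may slacken for a moment while it holds something.
It also fails if it takes over 210 s, if anything falls off the work surface, if the arm or the gripper's body presses on something with over 40 N, if the wrist force passes 120 N, or if a joint passes its speed limit or range.

### The arm

A 6-joint arm with a two-finger parallel gripper is mounted at the origin on the work surface. World frame = base frame: x ahead of the robot, y to its left, z up, the work surface at z = 0. Lengths are in mm, angles in degrees, forces in N, time in s.
With the tool pointing down it reaches from about 300 to 850 mm from the base axis. Payload 4.2 kg.
Tool frame: the origin (TCP) lies on the centre line of the jaws, within the pads' length; the fingertips stand 14 mm ahead of it and the grasp point (between the pads) lies 5 mm behind it; x points along the fingers, y is the direction in which the jaws open and shut, and the axes are right-handed (so a half turn about x gives the same grasp; the last joint's range is limited). The gripper opens to 91 mm and grips with 3 to 60 N. Pads are 32 mm wide; open, the fingers measure 118 mm over their backs; the gripper's body (76 mm by 178 mm) begins 60 mm behind the grasp point.
Start: joints at [69.442, 18.312, 89.639, -0, 72.044, -1.146], TCP at [191.107, 542.328, 227.976] pointing down, gripper open.
Joint ranges: [-177.97, 177.97], [-48.28, 115.42], [12.27, 149.76], [-77.06, 257.06], [2.81, 150.46], [-146.56, 146.56]. Speed limits (degrees/s): [147.25, 147.25, 180, 180, 180, 180].

### API

Orientations are given as [roll, pitch, yaw] about the fixed x, y, z axes, in that order (R = Rz(yaw) Ry(pitch) Rx(roll)).
In Python, from workcell import readout, optics, env gives the robot as it stands.
- The arm moves only by the shell command python3 -m creep 'ROWS' [OPENING] [FORCE]. ROWS is JSON, a list of rows, each an object with "translation": the shift along the world's x, y, z in cm, a list of three; "delta_rot": the turn, a rotation vector about the world's x, y, z in rad, a list of three. In form: [{"translation": [dx, dy, dz], "delta_rot": [rx, ry, rz]}, ...]. A call has 1 to 5 rows; each row shifts and turns the commanded pose from where the row before left it; what a row does not reach is not made up. A row lasts 1/12 s, in which the tool goes at most 41.7 mm and 7.16 degrees, less where a joint would pass 70% of its speed; a pose out of reach is approached as far as the arm can. A call with a gripper value outside its range is refused whole. OPENING is the gripper's target within -1 to 1 (fully open at 1, half-way at 0, shut at -1), set as the call begins (- or left out, the last holds). The fingers move at their own pace and stop on an object; FORCE is the grip in N (left out, the last holds). Time passes only in rows, so rows that do not move let the fingers close. It gives the time, the measured TCP pose, the force and the opening at its end, in the units of the state.
- readout.state(): the state, without advancing time (a new reading comes with each control period).
- optics.grab_frame(name): name is "side" or "top" or "wrist"; returns (picture, depth): 480x640x3 uint8, red, green, blue; 480x640 float32, mm along the optical axis (not along the pixel's ray), 0 where there is no reading.
- optics.camera_params(name): a dict with "mtx" (3x3 intrinsics, pixels), "R" (3x3) and "t" (3): a world point X has camera coordinates R X + t. Camera axes: x right, y down, z forward; pixel columns grow to the right and rows downward; lengths in mm; the calibration is good to about 2 mm. The wrist camera is an equidistant fisheye: a pixel r from the principal point sees the ray r / f radians off the axis. A picture is of the moment at which its call begins: read the wrist's pose just before it. camera_params takes no time and is no camera call; for the wrist camera it gives the pose at the moment of the call.
- env.job_done(): hands the job in, once; it reports no verdict.
The state is a dict: "time_s": time; "qpos": joint angles; "qvel": joint speeds; "effort": joint torques, N m; "ee_pos": TCP position; "ee_rot": TCP orientation; "force": force on the tool from outside, world axes, zero at the start; "torque": the same for the moment, N m; "gripper_width": finger opening in mm.
Only numpy, scipy, OpenCV 4.12 (cv2) and the standard library are available. Lean on these libraries where they do the work, as an engineer would, in place of code of your own. Each camera call takes 0.05 s, during which the arm holds its last target.

## Working session

There is one attempt and no reset: what is moved stays moved. The work goes in short steps, Python scripts to look and compute and a shell command to move; the robot and the scene stay as the last step left them, time stands still between calls to the robot, and variables do not carry over. Pictures are saved under pics/ and viewed, and the job is handed in when it is done.

```bash
ls; mkdir -p pics; cat > h.py <<'E'
import numpy as np, cv2, sys, json
from workcell import readout, optics, env
def grab(name, fn):
    p=optics.camera_params(name)
    im,d=optics.grab_frame(name)
    cv2.imwrite('pics/'+fn+'.png',im[:,:,::-1]); np.savez('/tmp/'+fn+'.npz',im=im,d=d,mtx=p['mtx'],R=p['R'],t=p['t'])
    return im,d,p
def plane(p,u,v,z):
    K=np.array(p['mtx']);R=np.array(p['R']);t=np.array(p['t']).ravel()
    r=R.T@(np.linalg.inv(K)@np.array([u,v,1.])); c=-R.T@t
    return c+r*(z-c[2])/r[2]
def proj(p,X):
    K=np.array(p['mtx']);R=np.array(p['R']);t=np.array(p['t']).ravel()
    x=K@(R@np.array(X,float)+t); return x[:2]/x[2]
E
python3 - <<'E'
from h import *
print(readout.state())
for n in ['top','side','wrist']:
    im,d,p=grab(n,n+'0'); print(n,p)
E
```

```text
pics
{'time_s': 0.0, 'qpos': array([ 6.94435129e+01,  1.83500756e+01,  8.97053356e+01, -1.06354835e-03,
        7.20446309e+01, -1.14489533e+00]), 'qvel': array([-0.00396692, -0.03594374,  0.00450665, -0.0283165 ,  0.13547811,
        0.01897736]), 'effort': array([-9.65056970e-04, -4.12471211e+01, -2.31968486e+01,  7.28436001e-02,
        4.58265329e-02, -1.33359613e-04]), 'ee_pos': array([190.92892835, 541.86703049, 227.14321442]), 'ee_rot': array([ -90.5657977 ,   89.89995271, -109.9770607 ]), 'force': array([-0.29700796,  0.44741788,  0.68153065]), 'torque': array([-0.01588617, -0.03899145,  0.01900487]), 'gripper_width': 91.31258312904384}
top {'mtx': array([[472.11632605,   0.        , 316.83364969],
       [  0.        , 472.11632605, 231.54821159],
       [  0.        ,   0.        ,   1.        ]]), 'R': array([[ 0.00630594, -0.99988048, -0.01411578],
       [-0.98970876, -0.00422251, -0.14303402],
       [ 0.14295732,  0.01487248, -0.9896171 ]]), 't': array([  81.90843656,  501.57825598, 1080.0901745 ])}
side {'mtx': array([[521.50313608,   0.        , 322.67839622],
       [  0.        , 521.50313608, 236.5867231 ],
       [  0.        ,   0.        ,   1.        ]]), 'R': array([[-0.99280426, -0.11770231,  0.02204233],
       [-0.09552481,  0.66743701, -0.73851394],
       [ 0.07221293, -0.73530538, -0.6738778 ]]), 't': array([ 518.23219809,   44.02176161, 1228.03703215])}
wrist {'mtx': array([[371.64829954,   0.        , 323.23110341],
       [  0.        , 371.64829954, 238.30949574],
       [  0.        ,   0.        ,   1.        ]]), 'R': array([[ 0.33185093,  0.94333053, -0.00157165],
       [ 0.90982576, -0.31962343,  0.26468463],
       [ 0.24918275, -0.08926577, -0.96433375]]), 't': array([-573.49293144,  -30.8266365 ,  391.0858739 ])}
```

View pics/top0.png

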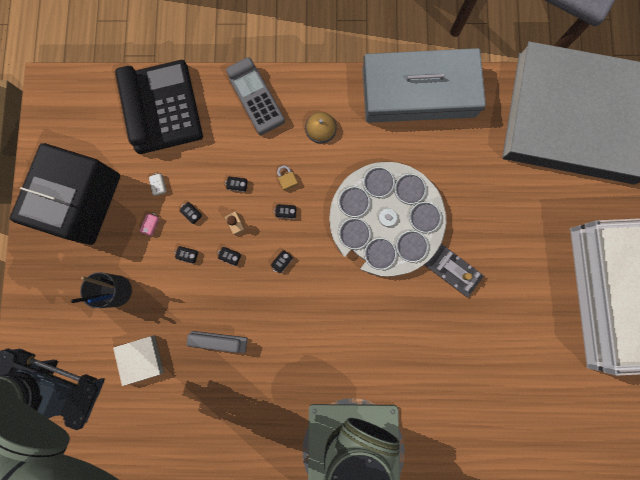

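View pics/side0.png

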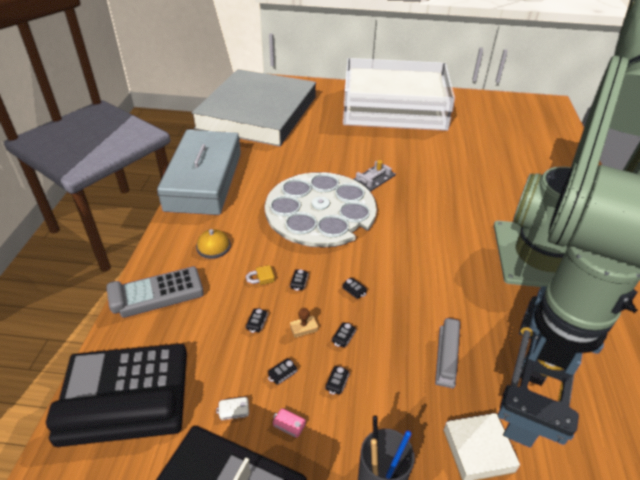

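View pics/wrist0.png

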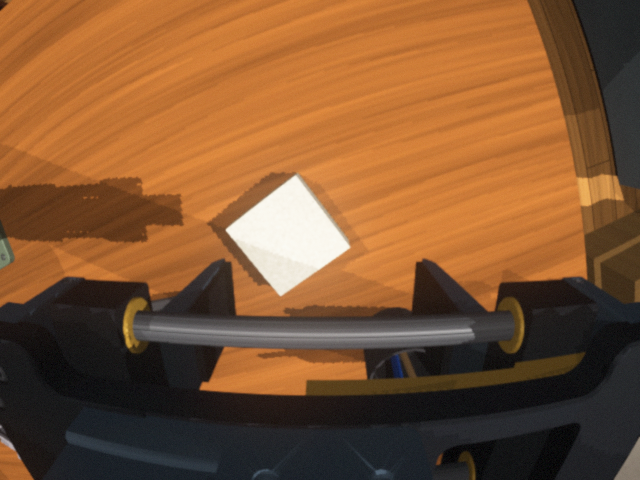

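```bash
cat > /tmp/a.py <<'E'
from h import *
z=np.load('/tmp/top0.npz'); im=z['im']; p={k:z[k] for k in('mtx','R','t')}
c=im[150:310,130:500]; cv2.imwrite('pics/top0_crop.png',cv2.resize(c[:,:,::-1],None,fx=2.16,fy=2.16,interpolation=cv2.INTER_CUBIC))
c=im[150:310,320:500]; cv2.imwrite('pics/top0_tray.png',cv2.resize(c[:,:,::-1],None,fx=3.7,fy=3.7,interpolation=cv2.INTER_CUBIC))
dark=(im.max(2)<75).astype(np.uint8)
dark[:,:120]=0
dark=cv2.morphologyEx(dark,cv2.MORPH_CLOSE,np.ones((5,5)))
cs,_=cv2.findContours(dark,cv2.RETR_EXTERNAL,cv2.CHAIN_APPROX_NONE)
for q in cs:
    a=cv2.contourArea(q)
    if 80<a<500:
        W=np.array([plane(p,u,v,16)[:2] for u,v in q[:,0,:]],np.float32)
        r=cv2.minAreaRect(W); print(q[:,0].mean(0).round(),a,'world',np.round(r[0],1),np.round(r[1],1),round(r[2],1))
E
python3 /tmp/a.py
```

```text
[158. 354.] 132.0 world [214.3 454.1] [86.9 11.8] 17.4
[124. 290.] 256.5 world [361.3 538.3] [68.9 28.7] 3.8
[282. 261.] 246.0 world [432.4 168.6] [31.9 49.6] 50.2
[229. 256.] 244.5 world [444.7 295.2] [51.7 32.3] 68.3
[186. 254.] 243.5 world [447.7 397.9] [51.7 31.7] 73.8
[440. 264.] 302.5 world [ 428.  -219.5] [73.1 67.1] 49.0
[286. 211.] 227.5 world [555.5 160.1] [32.1 48.8] 0.2
[190. 212.] 244.5 world [549.7 392.6] [49.9 30.7] 46.1
[237. 184.] 227.5 world [622.  282.8] [51.2 32.6] 82.9
[244.  72.] 85.5 world [908.2 273.3] [20.4 70.7] 31.3
[433.   7.] 114.0 world [1086.3 -210.8] [36.  47.9] 88.5
```

View pics/top0_crop.png

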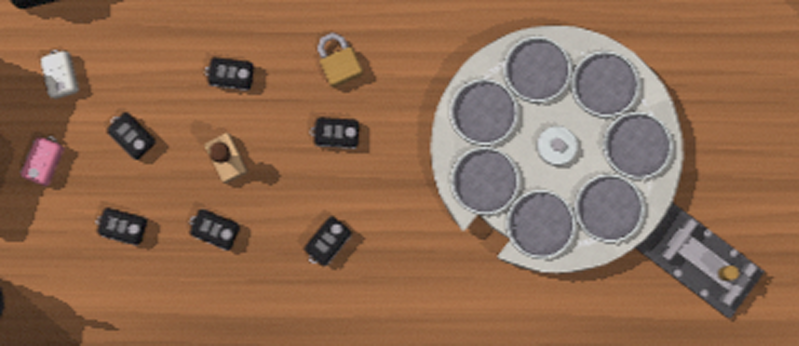

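View pics/top0_tray.png

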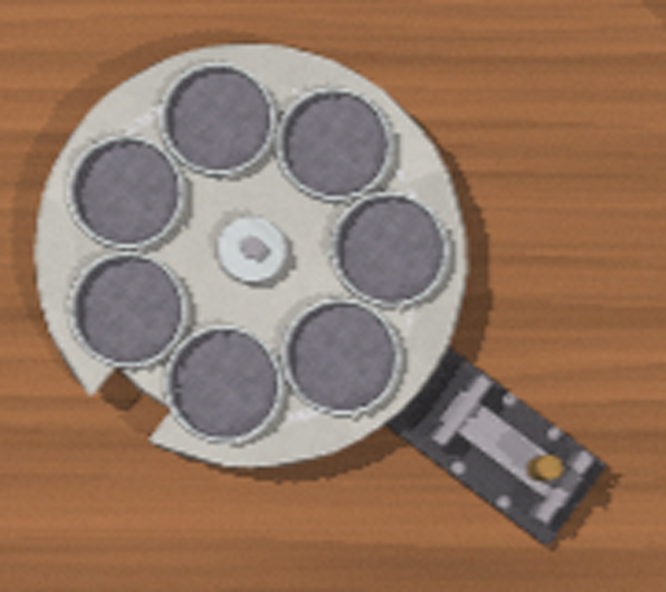

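```bash
cat > /tmp/b.py <<'E'
from h import *
z=np.load('/tmp/top0.npz'); im=z['im']; p={k:z[k] for k in('mtx','R','t')}
def f(u,v,zz): 
    return plane(p,320+u/3.7,150+v/3.7,zz)[:2]
hub=f(254,251,40); knob=f(546,467,50)
print('hub',hub,'knob',knob)
rim=[(36,245),(467,245),(255,42),(255,467),(90,117),(95,393)]
W=np.array([f(u,v,26) for u,v in rim]); 
A=np.c_[2*W,np.ones(len(W))]; s=np.linalg.lstsq(A,(W**2).sum(1),rcond=None)[0]; print('circ',s[:2],np.sqrt(s[2]+s[:2]@s[:2]))
h=s[:2]
cups=[(218,119),(337,144),(392,249),(344,357),(224,384),(128,310),(127,192)]
C=np.array([f(u,v,30) for u,v in cups]); print(C.mean(0))
for q in C: d=q-C.mean(0); print(np.hypot(*d),np.degrees(np.arctan2(d[1],d[0])))
for u,v in [(97,393),(153,440)]:
    d=f(u,v,26)-h; print('notch edge',d,np.hypot(*d),np.degrees(np.arctan2(d[1],d[0])))
d=knob-h; print('bolt',np.hypot(*d),np.degrees(np.arctan2(d[1],d[0])))
E
python3 /tmp/b.py
```

```text
hub [534.10962414 -84.99491471] knob [ 397.1102537  -262.24990232]
circ [536.59648178 -86.02823834] 138.75033877057174
[536.54421012 -85.59824776]
89.10168050989857 13.820567827110388
89.50340745191045 -38.477521134437026
89.4721239674692 -89.38443281975007
89.63475173164352 -140.46275670322177
88.99481712982455 167.25859459379018
89.66108754127056 116.08878812830744
89.18841887494115 64.9174512697943
notch edge [-92.64835309 100.78842529] 136.90151205273585 132.59034049041892
notch edge [-122.50760741   65.20591856] 138.78013434765546 151.97540596872562
bolt 224.7453729876348 -128.36297020898456
```

```bash
cat >> h.py <<'E'
from scipy.spatial.transform import Rotation as Ro
HUB=np.array([536.,-85.7]); BA=-128.3
def st(pr=True):
    s=readout.state(); R=Ro.from_euler('xyz',s['ee_rot'],degrees=True).as_matrix()
    y=np.degrees(np.arctan2(R[1,1],R[0,1]))
    if pr: print('t',round(s['time_s'],2),'pos',np.round(s['ee_pos'],1),'toolX',np.round(R[:,0],3),'yawY',round(y,1),'F',np.round(s['force'],1),'w',round(s['gripper_width'],1),'q',np.round(s['qpos'],0))
    return s,y
def go(x,y,z,yaw=None):
    s,y0=st(); d=(np.array([x,y,z])-s['ee_pos'])/10
    print('delta cm',np.round(d,2), 'len',round(float(np.linalg.norm(d)),1), '' if yaw is None else 'rz rad %.3f'%np.radians((yaw-y0+90)%180-90))
E
python3 -c "
from h import *
go(429.6,-2.6,80,52)"
```

```text
t 0.15 pos [191.  542.  227.3] toolX [-0.    -0.001 -1.   ] yawY 70.6 F [-0.3 -0.4 -0.2] w 91.0 q [69. 18. 90.  0. 72. -1.]
delta cm [ 23.86 -54.46 -14.73] len 61.3 rz rad -0.324
```

Candidates for "car key": black at (237,184), (286,211), (191,212), (187,255), (230,256) and (283,261), which are the 6 keys. The pink one at (149,224) and the white one at (156,184) are look-alikes to leave; the crop confirms this. The notch is at (354,257) in the top view and the bolt at (455,270). I'll turn and lock the tray first.

```bash

R='x'
python3 -m creep '[{"translation":[1.5,-3.4,0],"delta_rot":[0,0,-0.022]},{"translation":[1.5,-3.4,0],"delta_rot":[0,0,-0.022]},{"translation":[1.5,-3.4,-0.5],"delta_rot":[0,0,-0.022]},{"translation":[1.5,-3.4,-0.5],"delta_rot":[0,0,-0.022]},{"translation":[1.5,-3.4,-0.5],"delta_rot":[0,0,-0.022]}]' -0.714 20
python3 -m creep '[{"translation":[1.5,-3.4,-1],"delta_rot":[0,0,-0.022]},{"translation":[1.5,-3.4,-1],"delta_rot":[0,0,-0.022]},{"translation":[1.5,-3.4,-1],"delta_rot":[0,0,-0.022]},{"translation":[1.5,-3.4,-1],"delta_rot":[0,0,-0.022]},{"translation":[1.5,-3.4,-1],"delta_rot":[0,0,-0.022]}]'
python3 -c "
from h import *
go(429.6,-2.6,80,52)"
```

```text
time_s: 0.57
ee_pos: [266.3, 370.6, 212.6]
ee_rot: [-53.1, 90.0, -78.8]
force: [0.5, -0.5, -0.2]
gripper_width: 60.6
time_s: 0.98
ee_pos: [341.3, 200.6, 162.6]
ee_rot: [63.9, 90.0, 31.8]
force: [0.4, 0.2, 1.0]
gripper_width: 27.6
t 0.98 pos [341.3 200.6 162.6] toolX [ 0.  0. -1.] yawY 57.9 F [0.4 0.2 1. ] w 27.6 q [ 29.   6. 117.   0.  58. -29.]
delta cm [  8.83 -20.32  -8.26] len 23.6 rz rad -0.104
```

```bash

python3 -m creep '[{"translation":[1.5,-3.4,-1],"delta_rot":[0,0,-0.02]},{"translation":[1.5,-3.4,-1],"delta_rot":[0,0,-0.02]},{"translation":[1.5,-3.4,-1],"delta_rot":[0,0,-0.02]},{"translation":[1.5,-3.4,-1.2],"delta_rot":[0,0,-0.02]},{"translation":[1.5,-3.4,-1.2],"delta_rot":[0,0,-0.024]}]'
python3 -m creep '[{"translation":[1.3,-3.3,-2],"delta_rot":[0,0,0]},{"translation":[0,0,0],"delta_rot":[0,0,0]}]'
python3 - <<'E'
from h import *
go(429.6,-2.6,80,52)
im,d,p=grab('top','top1'); 
c=im[150:310,320:500]; cv2.imwrite('pics/top1_tray.png',cv2.resize(c[:,:,::-1],None,fx=3.7,fy=3.7,interpolation=cv2.INTER_CUBIC))
grab('wrist','wrist1')
E
```

```text
time_s: 1.4
ee_pos: [416.5, 30.5, 108.6]
ee_rot: [54.9, 90.0, 16.9]
force: [0.8, 1.2, 1.1]
gripper_width: 13.1
time_s: 1.57
ee_pos: [429.8, -5.3, 86.5]
ee_rot: [-112.1, 89.8, -150.4]
force: [-0.9, 0.5, -1.0]
gripper_width: 13.1
t 1.57 pos [429.8  -5.3  86.5] toolX [-0.003 -0.001 -1.   ] yawY 51.7 F [-0.9  0.5 -1. ] w 13.1 q [ -2.  14. 119.  -0.  47. -54.]
delta cm [-0.02  0.27 -0.65] len 0.7 rz rad 0.005
```

View pics/wrist1.png

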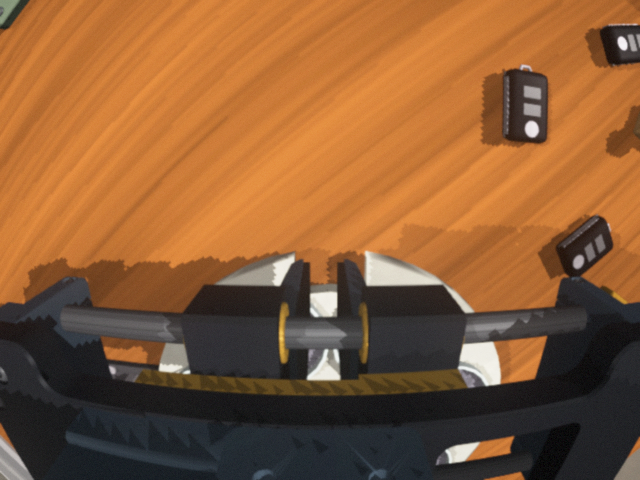

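View pics/top1.png

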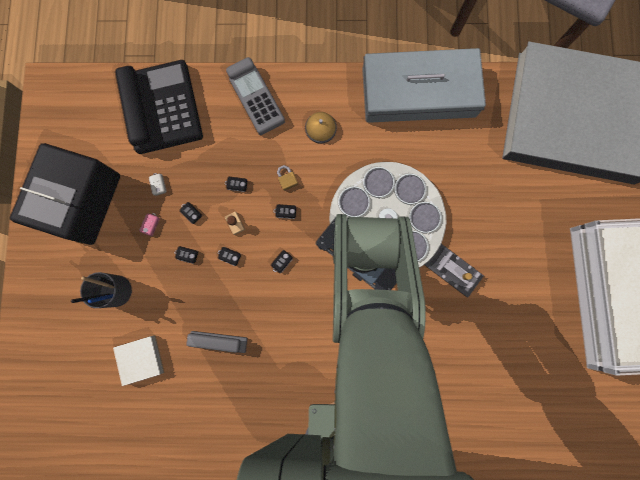

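```bash
cat >> h.py <<'E'
def fproj(p,X):
    K=np.array(p['mtx']);c=np.array(p['R'])@np.array(X,float)+np.array(p['t']).ravel()
    th=np.arctan2(np.hypot(c[0],c[1]),c[2]); ph=np.arctan2(c[1],c[0]); r=K[0,0]*th
    return np.array([K[0,2]+r*np.cos(ph),K[1,2]+r*np.sin(ph)])
def fplane(p,u,v,z):
    K=np.array(p['mtx']);R=np.array(p['R']);t=np.array(p['t']).ravel()
    a=np.array([u-K[0,2],v-K[1,2]]);r=np.hypot(*a);th=r/K[0,0]
    ray=R.T@np.array([a[0]/r*np.sin(th),a[1]/r*np.sin(th),np.cos(th)]) if r>0 else R.T[:,2]
    c=-R.T@t; return c+ray*(z-c[2])/ray[2]
def ld(fn):
    z=np.load('/tmp/'+fn+'.npz'); return z['im'],z['d'],{k:z[k] for k in('mtx','R','t')}
E
python3 - <<'E'
from h import *
im,d,p=ld('wrist1')
for s in (23,-23):
    a=np.radians(142); X=HUB+137.1*np.array([np.cos(a),np.sin(a)])+s*np.array([-np.sin(a),np.cos(a)])
    print(fproj(p,[*X,26]))
for u,v in ((293,252),(366,252)):
    q=fplane(p,u,v,26)[:2]-HUB; print(q,np.hypot(*q),np.degrees(np.arctan2(q[1],q[0])))
cv2.imwrite('pics/w1c.png',cv2.resize(im[220:330,250:410,::-1],None,fx=4,fy=4))
E
```

```text
[288.65639247 257.37645875]
[362.70155041 257.10087332]
[-123.22104248   70.64874119] 142.03756525035973 150.17221188863775
[-95.27011568 106.11998464] 142.61082035388122 131.91617763014298
```

View pics/w1c.png

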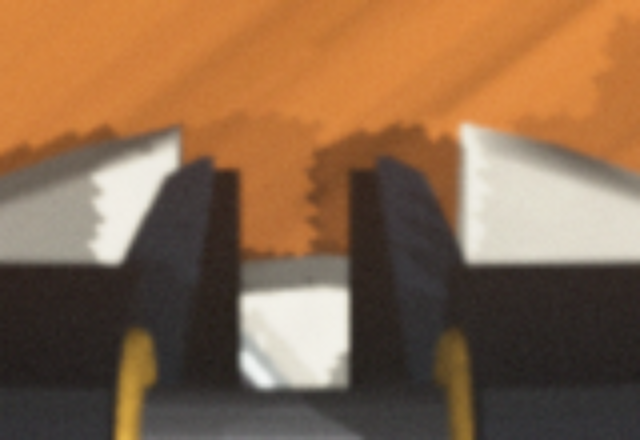

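```bash

python3 -m creep '[{"translation":[0,0.4,0],"delta_rot":[0,0,0]},{"translation":[0,0,-1.5],"delta_rot":[0,0,0]},{"translation":[0,0,-1.5],"delta_rot":[0,0,0]}]' -0.824
python3 -c "
from h import *
go(429.6,-1,28,51.5)"
```

```text
time_s: 1.92
ee_pos: [429.9, 4.9, 60.0]
ee_rot: [42.5, 89.8, 4.6]
force: [0.4, -0.6, -0.8]
gripper_width: 8.3
t 1.92 pos [429.9   4.9  60. ] toolX [ 0.004  0.    -1.   ] yawY 52.2 F [ 0.4 -0.6 -0.8] w 8.3 q [ -1.  16. 121.   0.  42. -53.]
delta cm [-0.03 -0.59 -3.2 ] len 3.3 rz rad -0.012
```

```bash

python3 -m creep '[{"translation":[0,-0.6,0],"delta_rot":[0,0,-0.01]},{"translation":[0,0,-1.0],"delta_rot":[0,0,0]},{"translation":[0,0,-1.0],"delta_rot":[0,0,0]},{"translation":[0,0,-1.0],"delta_rot":[0,0,0]},{"translation":[0,0,0],"delta_rot":[0,0,0]}]'
python3 -c "
from h import *
go(429.6,-1,28,51.5)"
```

```text
time_s: 2.33
ee_pos: [428.3, -1.8, 28.8]
ee_rot: [-147.5, 89.9, 174.1]
force: [-1.0, 0.4, -0.1]
gripper_width: 7.8
t 2.33 pos [428.3  -1.8  28.8] toolX [-0.002  0.    -1.   ] yawY 51.5 F [-1.   0.4 -0.1] w 7.8 q [ -2.  19. 123.   0.  37. -53.]
delta cm [ 0.13  0.08 -0.08] len 0.2 rz rad -0.001
```

```bash
python3 - <<'E'
from h import *
a=np.radians(np.linspace(142.1,233.5,22)); P=HUB+136.5*np.c_[np.cos(a),np.sin(a)]
print(np.round(np.diff(P,axis=0)/10,2).tolist(), a[1]-a[0], P[-1])
E
```

```text
[[-0.61, -0.84], [-0.54, -0.89], [-0.47, -0.92], [-0.4, -0.96], [-0.33, -0.98], [-0.25, -1.01], [-0.17, -1.02], [-0.09, -1.03], [-0.02, -1.04], [0.06, -1.03], [0.14, -1.03], [0.22, -1.01], [0.29, -0.99], [0.37, -0.97], [0.44, -0.94], [0.51, -0.9], [0.58, -0.86], [0.64, -0.81], [0.7, -0.76], [0.76, -0.71], [0.81, -0.65]] 0.07596337792013408 [ 454.80668961 -195.42646147]
```

```bash

python3 -m creep '[{"translation":[-0.61,-0.84,0],"delta_rot":[0,0,0.076]},{"translation":[-0.54,-0.89,0],"delta_rot":[0,0,0.076]},{"translation":[-0.47,-0.92,0],"delta_rot":[0,0,0.076]},{"translation":[-0.4,-0.96,0],"delta_rot":[0,0,0.076]},{"translation":[-0.33,-0.98,0],"delta_rot":[0,0,0.076]}]'
python3 -m creep '[{"translation":[-0.25,-1.01,0],"delta_rot":[0,0,0.076]},{"translation":[-0.17,-1.02,0],"delta_rot":[0,0,0.076]},{"translation":[-0.09,-1.03,0],"delta_rot":[0,0,0.076]},{"translation":[-0.02,-1.04,0],"delta_rot":[0,0,0.076]},{"translation":[0.06,-1.03,0],"delta_rot":[0,0,0.076]}]'
python3 - <<'E'
from h import *
s,y=st(); q=s['ee_pos'][:2]-HUB; print(np.hypot(*q),np.degrees(np.arctan2(q[1],q[0])))
im,d,p=grab('top','top2'); 
c=im[150:310,320:500]; cv2.imwrite('pics/top2_tray.png',cv2.resize(c[:,:,::-1],None,fx=3.7,fy=3.7,interpolation=cv2.INTER_CUBIC))
E
```

```text
time_s: 2.75
ee_pos: [406.5, -48.4, 30.4]
ee_rot: [15.4, 89.8, -1.1]
force: [1.1, 1.9, -0.2]
gripper_width: 8.3
time_s: 3.17
ee_pos: [401.7, -99.8, 30.4]
ee_rot: [-9.3, 89.9, -4.1]
force: [0.5, 1.5, -0.3]
gripper_width: 8.1
t 3.17 pos [401.7 -99.8  30.4] toolX [ 0.002 -0.    -1.   ] yawY 95.3 F [ 0.5  1.5 -0.3] w 8.1 q [ -16.   18.  125.    0.   36. -111.]
135.03097063596573 -174.00529543201222
```

View pics/top2_tray.png

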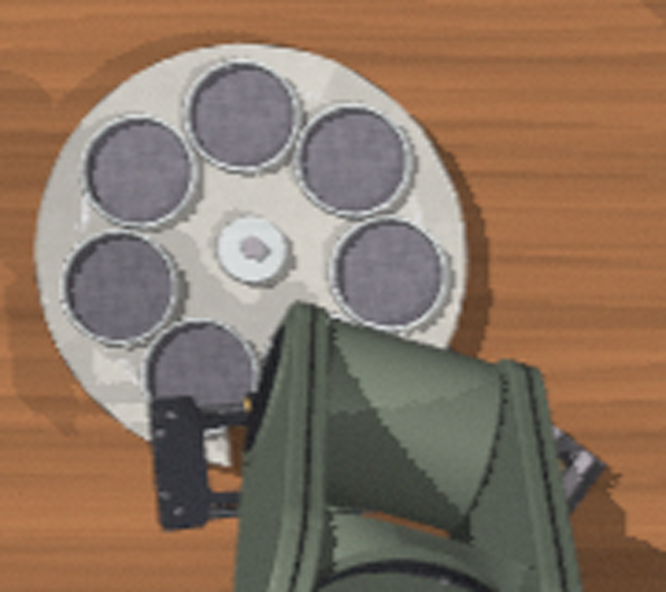

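```bash

python3 -m creep '[{"translation":[0,0.2,0],"delta_rot":[0,0,0]},{"translation":[0,0,2],"delta_rot":[0,0,0]},{"translation":[0,0,3],"delta_rot":[0,0,0]},{"translation":[0,0,2],"delta_rot":[0,0,-0.12]},{"translation":[0,0,0],"delta_rot":[0,0,-0.12]}]'
python3 -m creep '[{"translation":[0,0,0],"delta_rot":[0,0,-0.12]},{"translation":[0,0,0],"delta_rot":[0,0,-0.12]},{"translation":[0,0,0],"delta_rot":[0,0,-0.12]},{"translation":[0,0,0],"delta_rot":[0,0,-0.12]},{"translation":[0,0,0],"delta_rot":[0,0,-0.12]}]'
python3 -m creep '[{"translation":[0,0,0],"delta_rot":[0,0,-0.12]},{"translation":[0,0,0],"delta_rot":[0,0,-0.12]},{"translation":[0,0,0],"delta_rot":[0,0,-0.12]},{"translation":[0,0,0],"delta_rot":[0,0,-0.12]},{"translation":[0,0,0],"delta_rot":[0,0,-0.12]}]'
python3 -m creep '[{"translation":[0,0,0],"delta_rot":[0,0,-0.12]},{"translation":[0,0,0],"delta_rot":[0,0,-0.12]},{"translation":[0,0,0],"delta_rot":[0,0,-0.12]},{"translation":[0,0,0],"delta_rot":[0,0,-0.12]},{"translation":[0,0,0],"delta_rot":[0,0,-0.12]}]'
python3 -m creep '[{"translation":[0,0,0],"delta_rot":[0,0,-0.12]},{"translation":[0,0,0],"delta_rot":[0,0,-0.12]},{"translation":[0,0,0],"delta_rot":[0,0,-0.12]},{"translation":[0,0,0],"delta_rot":[0,0,-0.12]},{"translation":[0,0,0],"delta_rot":[0,0,-0.12]}]'
python3 - <<'E'
from h import *
s,y=st(); q=s['ee_pos'][:2]-HUB; print(np.hypot(*q),np.degrees(np.arctan2(q[1],q[0])))
im,d,p=grab('wrist','wrist2')
im,d,p=grab('top','top3'); 
c=im[150:310,320:500]; cv2.imwrite('pics/top3_tray.png',cv2.resize(c[:,:,::-1],None,fx=3.7,fy=3.7,interpolation=cv2.INTER_CUBIC))
E
```

```text
time_s: 3.63
ee_pos: [403.5, -97.5, 103.1]
ee_rot: [-3.8, 89.5, -13.0]
force: [1.5, 0.2, 0.3]
gripper_width: 8.0
time_s: 4.05
ee_pos: [400.7, -96.8, 99.5]
ee_rot: [85.8, 90.0, 42.2]
force: [0.6, 0.1, 0.5]
gripper_width: 8.4
time_s: 4.47
ee_pos: [400.7, -96.8, 99.5]
ee_rot: [112.6, 90.0, 34.7]
force: [-0.1, 0.3, -0.1]
gripper_width: 8.3
time_s: 4.88
ee_pos: [400.7, -96.8, 99.5]
ee_rot: [149.0, 90.0, 36.7]
force: [1.1, -0.1, 0.3]
gripper_width: 8.0
time_s: 5.3
ee_pos: [400.7, -96.8, 99.5]
ee_rot: [167.8, 90.0, 21.1]
force: [0.7, -0.9, 0.2]
gripper_width: 8.0
t 5.3 pos [400.7 -96.8  99.5] toolX [ 0.  0. -1.] yawY -56.7 F [ 0.7 -0.9  0.2] w 8.0 q [-15.  12. 120.   0.  48.  41.]
135.7223488849997 -175.32467629546764
```

View pics/wrist2.png

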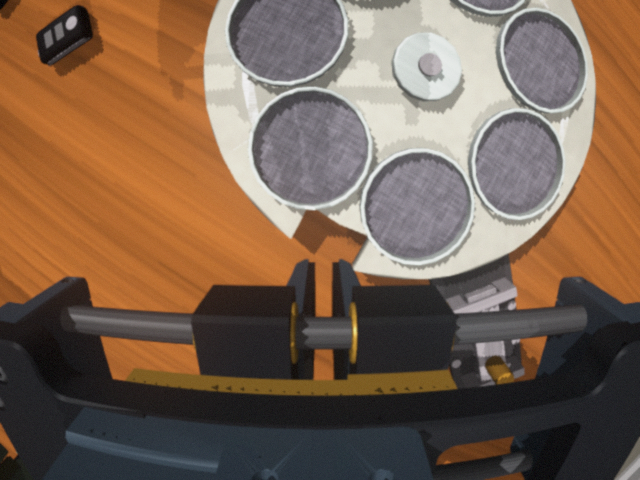

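View pics/top3_tray.png

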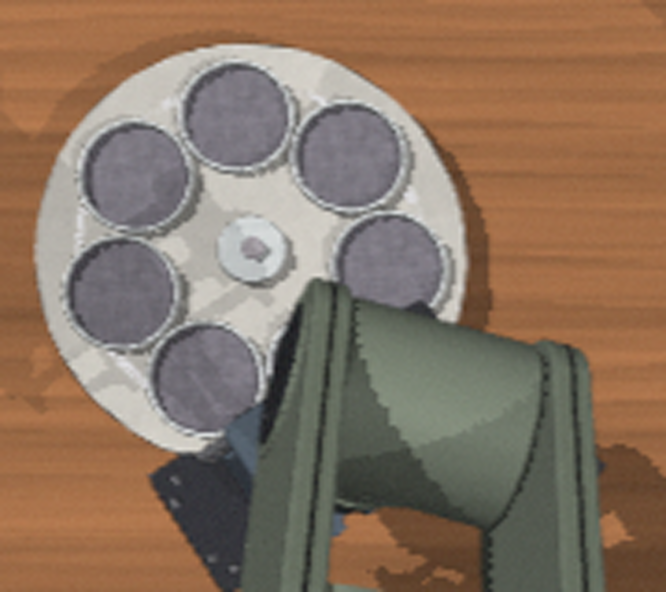

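```bash
python3 - <<'E'
from h import *
im,d,p=ld('top3')
for u,v in [(239,116),(351,156),(392,265),(206,378),(125,293),(138,176)]:
    q=plane(p,320+u/3.7,150+v/3.7,30)[:2]-HUB; a=np.degrees(np.arctan2(q[1],q[0])); print(np.hypot(*q),a,a%51.4286)
im,d,p=ld('wrist2')
for u,v in [(293,238),(357,263),(303,211),(363,235)]:
    q=fplane(p,u,v,26)[:2]-HUB; print(q,np.hypot(*q),np.degrees(np.arctan2(q[1],q[0])))
h=fplane(p,427,66,40); print('hub wrist',h)
E
```

```text
89.44169826867639 4.937456401665266 4.937456401665266
89.9087915903092 -45.81448877036263 5.614111229637373
89.53400928810399 -95.72768047090509 7.129519529094921
88.1579194229613 159.31332391220616 5.027523912206149
87.07449096483892 108.65926380116673 5.8020638011667245
88.47882838920486 56.3973269187564 4.968726918756396
[-136.0869765    10.63165189] 136.5016380687927 175.53290084237673
[-127.3892342   -33.60440584] 131.74700407475214 -165.22240303234025
[-117.61627298   14.77652709] 118.54085127987767 172.83925610415872
[-109.59587728  -25.95804001] 112.6280433924228 -166.6749134709074
hub wrist [535.05310415 -82.53809288  40.        ]
```

```bash

python3 -m creep '[{"translation":[0,-0.15,0],"delta_rot":[0,0,-0.122]},{"translation":[0,0,-1],"delta_rot":[0,0,-0.122]},{"translation":[0,0,-1],"delta_rot":[0,0,-0.122]},{"translation":[0,0,-1],"delta_rot":[0,0,-0.123]},{"translation":[0,0,-1],"delta_rot":[0,0,0]}]'
python3 -m creep '[{"translation":[0,0,-1],"delta_rot":[0,0,0]},{"translation":[0,0,-1],"delta_rot":[0,0,0]},{"translation":[0,0,-1],"delta_rot":[0,0,0]},{"translation":[0,0,0],"delta_rot":[0,0,0]}]'
python3 - <<'E'
from h import *
s,y=st(); q=s['ee_pos'][:2]-HUB; r=np.hypot(*q);b=np.degrees(np.arctan2(q[1],q[0]))%360;print(r,b)
a=np.radians(np.linspace(b,233.2,12)); P=HUB+136.*np.c_[np.cos(a),np.sin(a)]
print(np.round(np.diff(P,axis=0)/10,2).tolist(), a[1]-a[0], P[-1])
E
```

```text
time_s: 5.82
ee_pos: [400.9, -98.7, 59.0]
ee_rot: [160.2, 90.0, -14.2]
force: [0.2, 0.6, 0.6]
gripper_width: 8.4
time_s: 6.15
ee_pos: [399.7, -98.5, 28.0]
ee_rot: [-20.7, 89.8, 165.1]
force: [0.5, 0.2, 0.1]
gripper_width: 7.8
t 6.15 pos [399.7 -98.5  28. ] toolX [-0.003  0.001 -1.   ] yawY -84.1 F [0.5 0.2 0.1] w 7.8 q [-15.  18. 125.  -0.  36.  69.]
136.91675825271588 185.35082849212463
[[0.14, -1.02], [0.21, -1.01], [0.29, -0.99], [0.36, -0.97], [0.44, -0.94], [0.5, -0.9], [0.57, -0.86], [0.64, -0.81], [0.7, -0.76], [0.75, -0.71], [0.8, -0.65]] 0.07592050792398952 [ 454.5327906  -194.59946645]
```

```bash

python3 -m creep '[{"translation":[0.14,-1.02,0],"delta_rot":[0,0,0.076]},{"translation":[0.21,-1.01,0],"delta_rot":[0,0,0.076]},{"translation":[0.29,-0.99,0],"delta_rot":[0,0,0.076]},{"translation":[0.36,-0.97,0],"delta_rot":[0,0,0.076]},{"translation":[0.44,-0.94,0],"delta_rot":[0,0,0.076]}]'
python3 -m creep '[{"translation":[0.5,-0.9,0],"delta_rot":[0,0,0.076]},{"translation":[0.57,-0.86,0],"delta_rot":[0,0,0.076]},{"translation":[0.64,-0.81,0],"delta_rot":[0,0,0.076]},{"translation":[0.7,-0.76,0],"delta_rot":[0,0,0.076]},{"translation":[0.38,-0.36,0],"delta_rot":[0,0,0.038]}]'
python3 -m creep '[{"translation":[0.38,-0.36,0],"delta_rot":[0,0,0.038]},{"translation":[0.4,-0.33,0],"delta_rot":[0,0,0.038]},{"translation":[0.4,-0.33,0],"delta_rot":[0,0,0.038]},{"translation":[0,0,0],"delta_rot":[0,0,0]}]'
python3 - <<'E'
from h import *
s,y=st(); q=s['ee_pos'][:2]-HUB; r=np.hypot(*q);b=np.degrees(np.arctan2(q[1],q[0]))%360;print(r,b)
im,d,p=grab('top','top4'); 
c=im[150:310,320:500]; cv2.imwrite('pics/top4_tray.png',cv2.resize(c[:,:,::-1],None,fx=3.7,fy=3.7,interpolation=cv2.INTER_CUBIC))
E
```

```text
time_s: 6.57
ee_pos: [415.4, -148.5, 29.7]
ee_rot: [-131.9, 90.0, 76.0]
force: [-0.2, 1.8, -0.3]
gripper_width: 7.9
time_s: 6.98
ee_pos: [444.4, -186.0, 29.9]
ee_rot: [109.6, 89.9, -23.0]
force: [-0.8, 0.8, 0.2]
gripper_width: 8.1
time_s: 7.32
ee_pos: [456.2, -196.0, 29.8]
ee_rot: [102.8, 89.9, -23.5]
force: [0.4, 0.4, -0.5]
gripper_width: 8.3
t 7.32 pos [ 456.2 -196.    29.8] toolX [ 0.002 -0.001 -1.   ] yawY -36.3 F [ 0.4  0.4 -0.5] w 8.3 q [-25.  24. 115.   0.  41.  12.]
136.11830931250415 234.10986054884643
```

View pics/top4_tray.png

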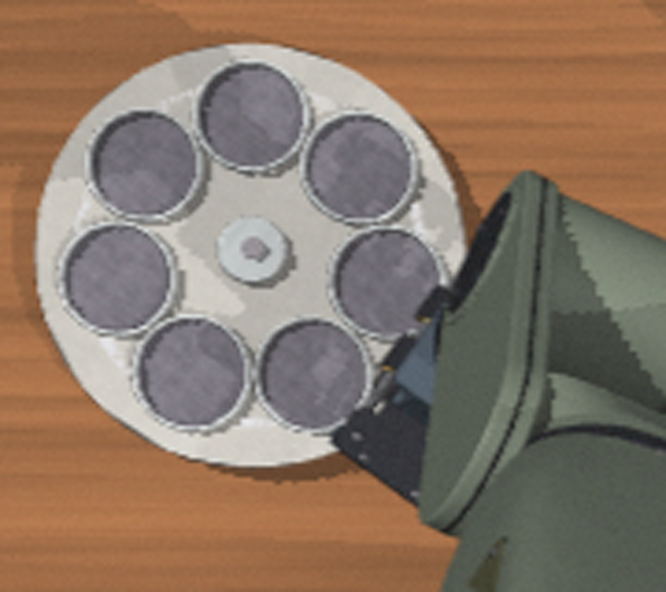

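```bash
cat >> h.py <<'E'
def disc(p,pts,s=3.7,ox=320,oy=150):
    W=np.array([plane(p,ox+u/s,oy+v/s,30)[:2] for u,v in pts]); 
    for q in W-HUB: a=np.degrees(np.arctan2(q[1],q[0])); print(round(np.hypot(*q),1),round(a,1),round(a%51.4286,2))
E
python3 - <<'E'
from h import *
im,d,p=ld('top4')
disc(p,[(253,117),(361,166),(387,283),(314,375),(192,374),(119,279),(146,164)])
# bolt line from top0: knob, guides
im,d,p=ld('top0')
cv2.imwrite('pics/bolt.png',cv2.resize(im[235:305,420:490,::-1],None,fx=8,fy=8,interpolation=cv2.INTER_CUBIC))
E
```

```text
88.5 -0.9 50.52
90.3 -51.6 51.23
88.0 -103.6 50.71
88.6 -154.9 50.84
89.4 153.4 50.55
88.3 102.3 50.84
89.0 50.2 50.24
```

View pics/bolt.png

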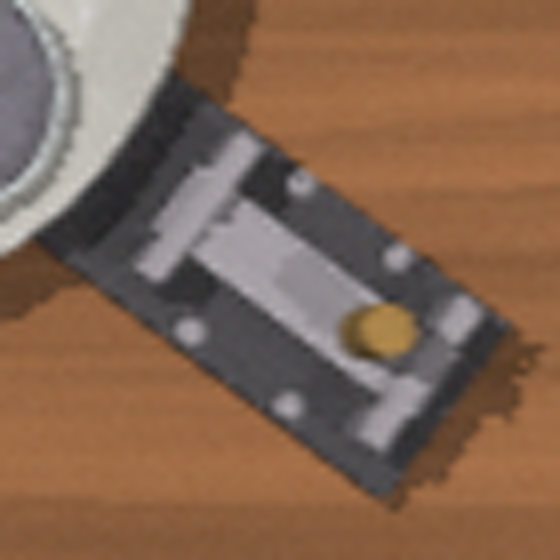

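```bash
python3 - <<'E'
from h import *
im,d,p=ld('top0')
for n,u,v,z in [('knob',387,331,50),('tongue',452,412,8),('g1',201,208,28),('g2',419,373,28)]:
    q=plane(p,420+u/8,235+v/8,z)[:2]-HUB; print(n,np.hypot(*q),np.degrees(np.arctan2(q[1],q[0])))
E
```

```text
knob 226.2920616071732 -127.97538180060809
tongue 264.1476841633375 -127.54975096761652
g1 167.0491297521318 -127.78891929633664
g2 245.33340452699943 -127.78294803653138
```

```bash

python3 -m creep '[{"translation":[0.28,-0.22,0],"delta_rot":[0,0,0.02]},{"translation":[0,0,0],"delta_rot":[0,0,0]},{"translation":[-0.25,0.2,0],"delta_rot":[0,0,0]},{"translation":[0,0,2.5],"delta_rot":[0,0,0]},{"translation":[0,0,2.5],"delta_rot":[0,0,0]}]'
python3 -m creep '[{"translation":[-1.5,-2.0,2.5],"delta_rot":[0,0,0]},{"translation":[-2.3,-2.8,0.5],"delta_rot":[0,0,0]},{"translation":[-2.3,-2.8,0],"delta_rot":[0,0,0]},{"translation":[-2.0,-2.5,0],"delta_rot":[0,0,0]},{"translation":[0,0,0],"delta_rot":[0,0,0]}]' -1
python3 - <<'E'
from h import *
go(373.6,-295.1,46,-37.8)
im,d,p=grab('top','top5'); 
c=im[150:310,320:500]; cv2.imwrite('pics/top5_tray.png',cv2.resize(c[:,:,::-1],None,fx=3.7,fy=3.7,interpolation=cv2.INTER_CUBIC))
grab('wrist','wrist5')
E
```

```text
time_s: 7.78
ee_pos: [453.6, -195.0, 78.3]
ee_rot: [-79.2, 89.7, 155.5]
force: [-0.0, 0.3, -0.1]
gripper_width: 8.3
time_s: 8.2
ee_pos: [371.3, -299.8, 109.3]
ee_rot: [9.0, 89.9, -116.4]
force: [-0.2, 0.7, -0.6]
gripper_width: 0.4
t 8.2 pos [ 371.3 -299.8  109.3] toolX [-0.001 -0.002 -1.   ] yawY -35.5 F [-0.2  0.7 -0.6] w 0.4 q [-40.  16. 112.  -0.  52.  -5.]
delta cm [ 0.23  0.47 -6.33] len 6.4 rz rad -0.041
```

View pics/top5_tray.png

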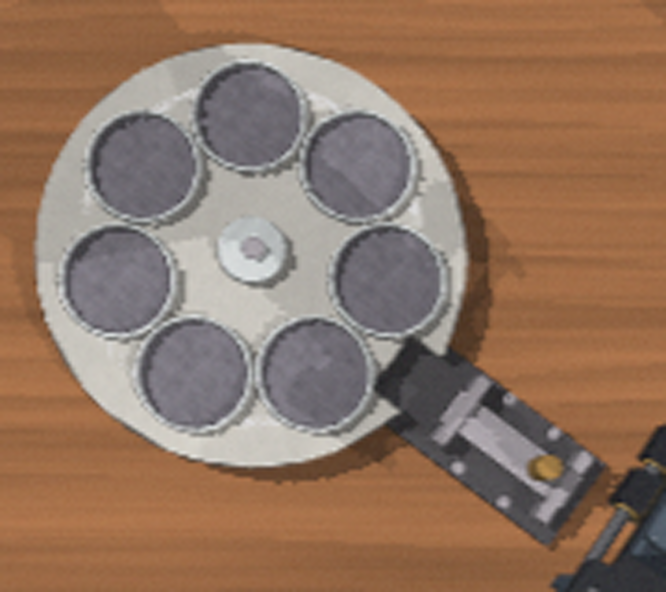

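View pics/wrist5.png

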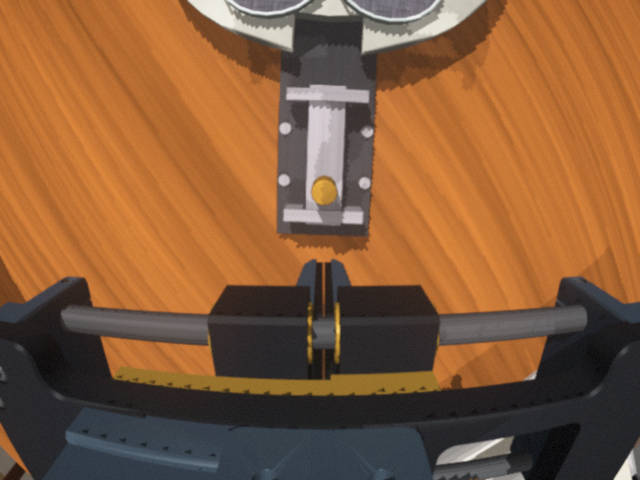

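```bash

python3 -m creep '[{"translation":[0.2,0.45,-2],"delta_rot":[0,0,-0.04]},{"translation":[0,0,-2],"delta_rot":[0,0,0]},{"translation":[0,0,-2.3],"delta_rot":[0,0,0]},{"translation":[0,0,0],"delta_rot":[0,0,0]}]'
python3 -m creep '[{"translation":[0.74,0.95,0],"delta_rot":[0,0,0]},{"translation":[0.74,0.95,0],"delta_rot":[0,0,0]},{"translation":[0.74,0.95,0],"delta_rot":[0,0,0]},{"translation":[0.6,0.76,0],"delta_rot":[0,0,0]}]'
python3 -c "
from h import *
go(*(HUB+207*np.array([-.613,-.79])),46,-37.8)"
```

```text
time_s: 8.63
ee_pos: [376.0, -290.5, 43.4]
ee_rot: [-96.6, 89.8, 136.0]
force: [0.2, 0.3, 0.3]
gripper_width: 0.3
time_s: 8.97
ee_pos: [404.7, -254.9, 46.3]
ee_rot: [-72.0, 89.9, 160.6]
force: [-1.7, -0.3, -1.1]
gripper_width: 0.4
t 8.97 pos [ 404.7 -254.9   46.3] toolX [-0.001  0.001 -1.   ] yawY -37.4 F [-1.7 -0.3 -1.1] w 0.4 q [-34.  21. 116.  -0.  43.   4.]
delta cm [ 0.44  0.57 -0.03] len 0.7 rz rad -0.006
```

```bash

python3 -m creep '[{"translation":[0.3,0.39,0],"delta_rot":[0,0,0]},{"translation":[0.2,0.25,0],"delta_rot":[0,0,0]},{"translation":[0,0,0],"delta_rot":[0,0,0]}]'
python3 -c "
from h import *
go(*(HUB+207*np.array([-.613,-.79])),46,-37.8)"
```

```text
time_s: 9.22
ee_pos: [409.8, -249.2, 46.2]
ee_rot: [-174.1, 90.0, 58.4]
force: [-1.4, -0.8, 0.1]
gripper_width: -0.0
t 9.22 pos [ 409.8 -249.2   46.2] toolX [ 0.  0. -1.] yawY -37.5 F [-1.4 -0.8  0.1] w -0.0 q [-33.  21. 116.   0.  43.   5.]
delta cm [-0.07 -0.   -0.02] len 0.1 rz rad -0.006
```

```bash

python3 -m creep '[{"translation":[0.18,0.24,0],"delta_rot":[0,0,0]},{"translation":[0,0,0],"delta_rot":[0,0,0]}]'
python3 -m creep '[{"translation":[0.18,0.24,0],"delta_rot":[0,0,0]},{"translation":[0,0,0],"delta_rot":[0,0,0]}]'
```

```text
time_s: 9.38
ee_pos: [411.2, -247.8, 46.2]
ee_rot: [25.7, 90.0, -101.8]
force: [-3.0, -0.4, 0.8]
gripper_width: 0.1
time_s: 9.55
ee_pos: [411.6, -247.2, 46.2]
ee_rot: [0.8, 89.7, -126.6]
force: [-8.5, -10.2, 1.3]
gripper_width: 0.6
```

```bash

python3 -m creep '[{"translation":[-0.5,-0.65,0],"delta_rot":[0,0,0]},{"translation":[-0.7,-0.9,0],"delta_rot":[0,0,0]},{"translation":[0,0,2.5],"delta_rot":[0,0,0]},{"translation":[0,0,3],"delta_rot":[0,0,0]},{"translation":[0,0,3],"delta_rot":[0,0,0]}]' 1
python3 - <<'E'
from h import *
st()
im,d,p=grab('top','top6'); 
c=im[150:310,320:500]; cv2.imwrite('pics/top6_tray.png',cv2.resize(c[:,:,::-1],None,fx=3.7,fy=3.7,interpolation=cv2.INTER_CUBIC))
grab('side','side6')
E
```

```text
time_s: 9.97
ee_pos: [400.5, -261.0, 131.6]
ee_rot: [-124.9, 89.9, 107.5]
force: [0.8, -0.8, -0.2]
gripper_width: 31.3
t 9.97 pos [ 400.5 -261.   131.6] toolX [-0.     0.001 -1.   ] yawY -37.6 F [ 0.8 -0.8 -0.2] w 31.3 q [-35.  15. 110.   0.  55.   3.]
```

View pics/top6_tray.png

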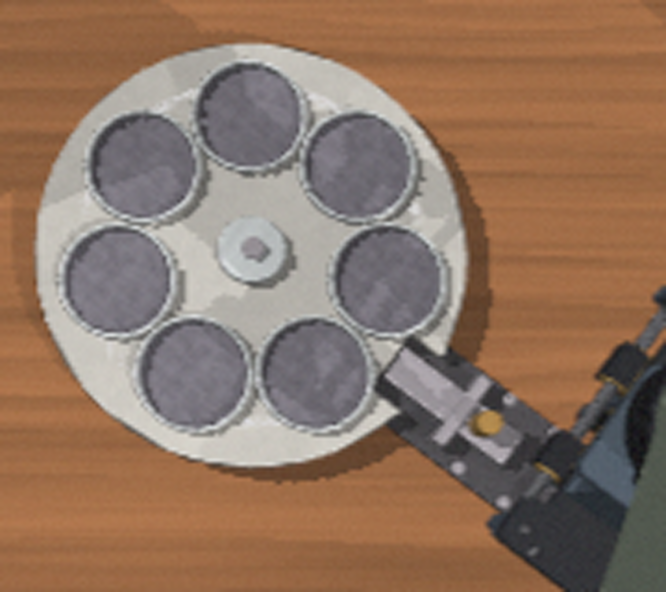

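View pics/top6.png

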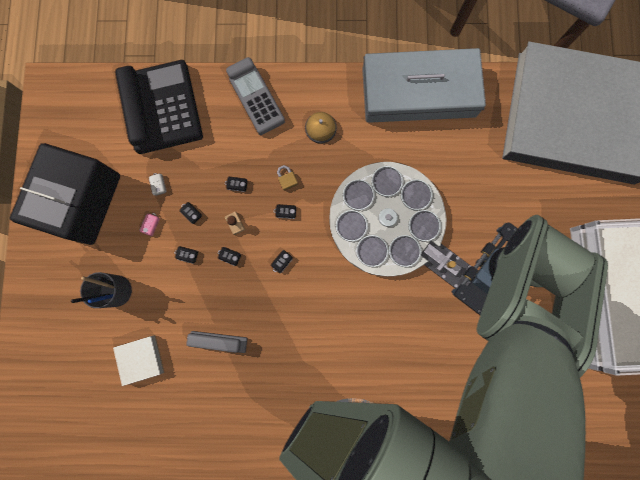

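```bash
cat >> h.py <<'E'
def keys(p,im,zz=16):
    dark=(im.max(2)<75).astype(np.uint8); dark[:,:120]=0
    dark=cv2.morphologyEx(dark,cv2.MORPH_CLOSE,np.ones((5,5)))
    cs,_=cv2.findContours(dark,cv2.RETR_EXTERNAL,cv2.CHAIN_APPROX_NONE)
    for q in cs:
        a=cv2.contourArea(q)
        if 120<a<450:
            W=np.array([plane(p,u,v,zz)[:2] for u,v in q[:,0,:]],np.float32)
            r=cv2.minAreaRect(W); w,h=r[1]; ang=r[2] if w>h else r[2]+90
            print(q[:,0].mean(0).round(),a,'world',np.round(r[0],1),np.round(r[1],1),'long axis',round(ang%180,1))
E
python3 - <<'E'
from h import *
im,d,p=ld('top6'); print('knob',end=' ')
for u,v,z in [(489,423,50)]:
    q=plane(p,320+u/3.7,150+v/3.7,z)[:2]-HUB; print(np.hypot(*q),np.degrees(np.arctan2(q[1],q[0])))
disc(p,[(251,117),(359,166),(388,281),(317,376),(194,375),(119,281),(144,165)])
keys(p,im)
for c in range(7):
    a=np.radians(-128+25.714+51.4286*c); print(c,np.round(HUB+89*np.array([np.cos(a),np.sin(a)]),1))
E
```

```text
knob 180.92873383089187 -128.1520114469139
88.5 -0.1 51.37
89.3 -51.1 0.32
88.4 -102.7 0.21
90.0 -154.0 0.33
89.4 154.3 0.03
88.6 103.1 0.23
89.6 51.1 51.11
[124. 290.] 239.5 world [361.3 539.5] [68.8 26.3] long axis 3.8
[434. 265.] 186.0 world [ 423.9 -192.4] [80.3 24.6] long axis 51.5
[282. 261.] 242.5 world [432.4 168.5] [31.7 49.7] long axis 141.0
[229. 256.] 252.0 world [444.3 294.5] [53.3 32.2] long axis 67.3
[187. 254.] 249.0 world [447.2 397.3] [53.1 31.4] long axis 74.5
[286. 211.] 225.5 world [554.3 160.6] [49.1 31.8] long axis 86.0
[191. 213.] 251.5 world [549.2 390.8] [53.3 32.4] long axis 46.1
[237. 184.] 247.0 world [621.4 281.6] [53.7 33.8] long axis 83.7
0 [ 517.1 -172.7]
1 [ 592.2 -154.7]
2 [625.  -84.8]
3 [590.8 -15.6]
4 [515.3   0.9]
5 [455.4 -47.9]
6 [ 456.2 -125.1]
```

Bolt home: the knob moved 45.4 mm. Now the keys, with positions at mid-height.

```bash
python3 - <<'E'
from h import *
im,d,p=ld('top6'); print(-np.array(p['R']).T@p['t'])
keys(p,im,9)
for k in range(7):
    a=np.radians(0.2+51.4286*k); print('cup at',round(np.degrees(a)),np.round(HUB+89*np.array([np.cos(a),np.sin(a)]),1))
cv2.imwrite('pics/keys6.png',cv2.resize(im[160:280,140:320,::-1],None,fx=4.4,fy=4.4,interpolation=cv2.INTER_CUBIC))
go(554,160,100,-4)
E
```

```text
[ 341.49308537   67.9529464  1141.77466849]
[124. 290.] 239.5 world [361.4 542.4] [69.2 26.5] long axis 3.8
[434. 265.] 186.0 world [ 424.4 -194. ] [80.8 24.7] long axis 51.5
[282. 261.] 242.5 world [433.  169.1] [31.9 50. ] long axis 141.0
[229. 256.] 252.0 world [444.9 295.9] [53.6 32.4] long axis 67.3
[187. 254.] 249.0 world [447.9 399.3] [53.5 31.6] long axis 74.5
[286. 211.] 225.5 world [555.7 161.1] [49.4 32. ] long axis 86.0
[191. 213.] 251.5 world [550.5 392.8] [53.6 32.6] long axis 46.1
[237. 184.] 247.0 world [623.1 283. ] [54.1 34. ] long axis 83.7
cup at 0 [625.  -85.4]
cup at 52 [591.2 -15.9]
cup at 103 [515.9   1. ]
cup at 154 [455.7 -47.4]
cup at 206 [ 455.9 -124.6]
cup at 257 [ 516.5 -172.5]
cup at 309 [ 591.7 -155.1]
t 10.07 pos [ 403.9 -263.1  135.5] toolX [ 0.01  -0.006 -1.   ] yawY -37.6 F [-0.  -0.5  0.7] w 38.6 q [-34.  15. 110.   0.  55.   3.]
delta cm [15.01 42.31 -3.55] len 45.0 rz rad 0.586
```

View pics/keys6.png

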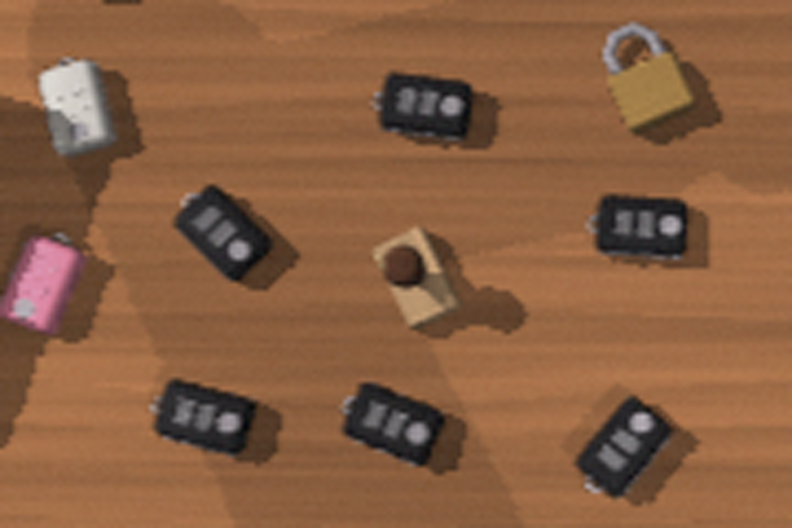

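```bash

python3 -m creep '[{"translation":[1.25,3.53,-0.3],"delta_rot":[0,0,0.049]},{"translation":[1.25,3.53,-0.3],"delta_rot":[0,0,0.049]},{"translation":[1.25,3.53,-0.3],"delta_rot":[0,0,0.049]},{"translation":[1.25,3.53,-0.3],"delta_rot":[0,0,0.049]},{"translation":[1.25,3.53,-0.3],"delta_rot":[0,0,0.049]}]' 0.1 25
python3 -m creep '[{"translation":[1.25,3.53,-0.3],"delta_rot":[0,0,0.049]},{"translation":[1.25,3.53,-0.3],"delta_rot":[0,0,0.049]},{"translation":[1.25,3.53,-0.3],"delta_rot":[0,0,0.049]},{"translation":[1.25,3.53,-0.3],"delta_rot":[0,0,0.049]},{"translation":[1.25,3.53,-0.3],"delta_rot":[0,0,0.049]}]'
python3 -m creep '[{"translation":[1.25,3.53,-0.3],"delta_rot":[0,0,0.049]},{"translation":[1.25,3.53,-0.3],"delta_rot":[0,0,0.049]},{"translation":[0,0,0],"delta_rot":[0,0,0]}]'
python3 - <<'E'
from h import *
grab('wrist','wrist7')
go(555.7,160.5,22,-4)
E
```

```text
time_s: 10.48
ee_pos: [463.6, -82.9, 115.3]
ee_rot: [-158.7, 90.0, 87.9]
force: [0.9, -0.5, -0.5]
gripper_width: 50.4
time_s: 10.9
ee_pos: [526.2, 93.9, 100.1]
ee_rot: [-120.7, 90.0, 139.9]
force: [0.5, -0.6, 0.4]
gripper_width: 49.8
time_s: 11.15
ee_pos: [553.4, 168.3, 93.7]
ee_rot: [149.4, 89.8, 55.8]
force: [0.3, -0.7, 0.7]
gripper_width: 50.3
t 11.2 pos [551.8 165.4  93.7] toolX [-0.     0.001 -1.   ] yawY -3.6 F [-0.9 -0.5  0.2] w 49.8 q [ 16.  25. 100.   0.  55.  19.]
delta cm [ 0.39 -0.49 -7.17] len 7.2 rz rad -0.006
```

View pics/wrist7.png

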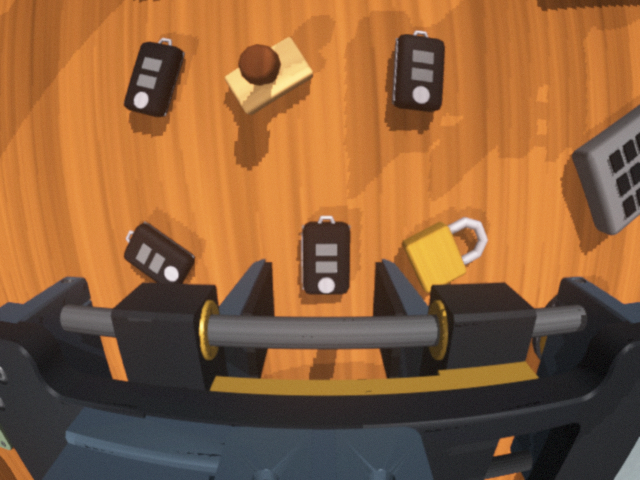

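```bash
python3 - <<'E'
from h import *
im,d,p=ld('wrist7')
for u,v in [(304,222),(350,222),(349,278),(303,278),(349,294),(304,295),(326,258)]: print(np.round(fplane(p,u,v,18),1))
print(d[258,326],d[230,310])
E
```

```text
[542.8 189.9  18. ]
[572.4 188.1  18. ]
[570.1 149.6  18. ]
[539.2 151.6  18. ]
[569.6 137.8  18. ]
[538.9 139.   18. ]
[555.5 164.8  18. ]
245.6649 239.92055
```

```bash

python3 -m creep '[{"translation":[0.39,-0.45,-1.5],"delta_rot":[0,0,0]},{"translation":[0,0,-2],"delta_rot":[0,0,0]},{"translation":[0,0,-2],"delta_rot":[0,0,0]},{"translation":[0,0,-1.7],"delta_rot":[0,0,0]},{"translation":[0,0,0],"delta_rot":[0,0,0]}]'
python3 -c "
from h import *
go(555.7,161,22,-4)"
python3 -m creep '[{"translation":[0,0,0],"delta_rot":[0,0,0]},{"translation":[0,0,0],"delta_rot":[0,0,0]},{"translation":[0,0,0],"delta_rot":[0,0,0]},{"translation":[0,0,0],"delta_rot":[0,0,0]}]' -0.6 25
python3 -c "
from h import *
go(555.7,161,22,-4)"
```

```text
time_s: 11.62
ee_pos: [551.9, 156.2, 19.4]
ee_rot: [-71.6, 89.5, -165.6]
force: [-0.6, -0.6, -0.3]
gripper_width: 50.3
t 11.62 pos [551.9 156.2  19.4] toolX [-0.008 -0.002 -1.   ] yawY -4.0 F [-0.6 -0.6 -0.3] w 50.3 q [ 15.  30. 105.   0.  46.  19.]
delta cm [0.38 0.48 0.26] len 0.7 rz rad -0.001
time_s: 11.95
ee_pos: [555.8, 158.3, 24.2]
ee_rot: [104.9, 89.9, 11.0]
force: [-0.1, -0.7, 1.9]
gripper_width: 32.1
t 11.95 pos [555.8 158.3  24.2] toolX [ 0.002  0.    -1.   ] yawY -3.9 F [-0.1 -0.7  1.9] w 32.1 q [ 15.  30. 104.  -0.  46.  19.]
delta cm [-0.01  0.27 -0.22] len 0.4 rz rad -0.003
```

```bash

python3 -m creep '[{"translation":[0,0,1.5],"delta_rot":[0,0,0]},{"translation":[0,0,3],"delta_rot":[0,0,0]},{"translation":[0.1,-0.5,3],"delta_rot":[0,0,0]},{"translation":[0.4,-2,0],"delta_rot":[0,0,0]},{"translation":[0.7,-3.5,0],"delta_rot":[0,0,0]}]'
python3 -m creep '[{"translation":[0.7,-3.5,0],"delta_rot":[0,0,0]},{"translation":[0.7,-3.5,0],"delta_rot":[0,0,0]},{"translation":[0.7,-3.4,0],"delta_rot":[0,0,0]},{"translation":[0.2,-1.3,0],"delta_rot":[0,0,0]},{"translation":[0,0,0],"delta_rot":[0,0,0]}]'
python3 - <<'E'
from h import *
go(591.2,-18.6,52,-4)
im,d,p=grab('top','top8'); grab('wrist','wrist8')
E
```

```text
time_s: 12.37
ee_pos: [568.6, 100.5, 101.3]
ee_rot: [111.5, 89.6, 17.9]
force: [0.2, 0.3, -0.1]
gripper_width: 31.8
time_s: 12.78
ee_pos: [590.7, -21.4, 98.7]
ee_rot: [74.6, 89.9, -19.4]
force: [-1.1, 1.1, -0.3]
gripper_width: 31.9
t 12.78 pos [590.7 -21.4  98.7] toolX [ 0.002 -0.001 -1.   ] yawY -4.1 F [-1.1  1.1 -0.3] w 31.9 q [-3. 26. 98. -0. 56.  1.]
delta cm [ 0.05  0.28 -4.67] len 4.7 rz rad 0.001
```

View pics/wrist8.png

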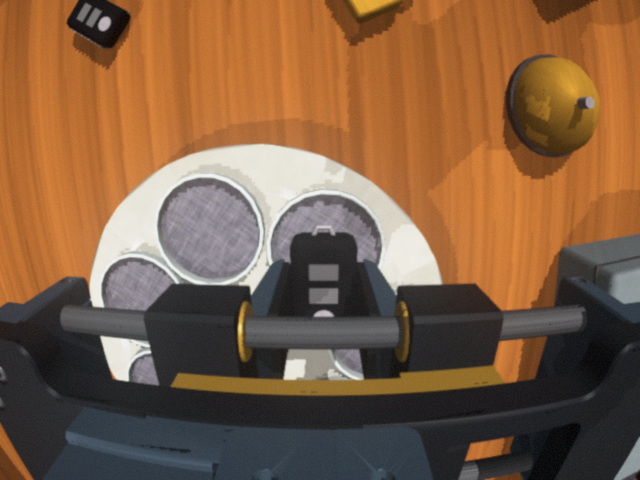

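```bash

python3 -m creep '[{"translation":[0,0,-1.5],"delta_rot":[0,0,0]},{"translation":[0,0.1,-1.5],"delta_rot":[0,0,0]},{"translation":[0,0.1,-1.2],"delta_rot":[0,0,0]},{"translation":[0,0,0],"delta_rot":[0,0,0]},{"translation":[0,0,0],"delta_rot":[0,0,0]}]'
python3 - <<'E'
from h import *
go(591.2,-18.6,51,-4)
E
```

```text
time_s: 13.3
ee_pos: [589.5, -15.0, 55.8]
ee_rot: [-103.5, 89.9, 162.8]
force: [-0.2, 0.2, -0.8]
gripper_width: 31.5
t 13.3 pos [589.5 -15.   55.8] toolX [-0.001  0.    -1.   ] yawY -3.7 F [-0.2  0.2 -0.8] w 31.5 q [ -3.  29. 101.   0.  51.   1.]
delta cm [ 0.17 -0.36 -0.48] len 0.6 rz rad -0.005
```

```bash

for i in 1 2 3; do python3 -m creep '[{"translation":[0,0,0],"delta_rot":[0,0,0]}]' | grep ee_pos; done
```

```text
ee_pos: [590.4, -15.5, 56.8]
ee_pos: [590.7, -16.0, 57.0]
ee_pos: [590.6, -16.3, 56.9]
```

```bash

python3 -m creep '[{"translation":[0.05,-0.2,-0.3],"delta_rot":[0,0,0]},{"translation":[0,0,-0.3],"delta_rot":[0,0,0]},{"translation":[0,0,0],"delta_rot":[0,0,0]},{"translation":[0,0,0],"delta_rot":[0,0,0]},{"translation":[0,0,0],"delta_rot":[0,0,0]}]'
python3 -m creep '[{"translation":[0,0,0],"delta_rot":[0,0,0]},{"translation":[0,0,0],"delta_rot":[0,0,0]},{"translation":[0,0,0],"delta_rot":[0,0,0]}]' 0.0
python3 -m creep '[{"translation":[0,0,1.5],"delta_rot":[0,0,0]},{"translation":[0,0,2.5],"delta_rot":[0,0,0]},{"translation":[0,0,2],"delta_rot":[0,0,0]},{"translation":[0,4,0],"delta_rot":[0,0,0]},{"translation":[0,4,0],"delta_rot":[0,0,0]}]' 0.1
python3 -m creep '[{"translation":[0.2,4,0],"delta_rot":[0,0,0]},{"translation":[0.3,4,0],"delta_rot":[0,0,0]},{"translation":[0.3,4,0],"delta_rot":[0,0,0]},{"translation":[0.3,4,0],"delta_rot":[0,0,0]},{"translation":[0.3,4,0],"delta_rot":[0,0,0]}]'
python3 - <<'E'
from h import *
st(); im,d,p=grab('top','top9'); 
c=im[150:310,320:500]; cv2.imwrite('pics/top9_tray.png',cv2.resize(c[:,:,::-1],None,fx=3.7,fy=3.7,interpolation=cv2.INTER_CUBIC))
keys(p,im,9); print(); keys(p,im,35)
go(622.9,281,70,-6.3)
E
```

```text
time_s: 13.97
ee_pos: [591.0, -18.9, 50.2]
ee_rot: [80.0, 89.9, -13.9]
force: [0.3, -1.7, 2.0]
gripper_width: 31.4
time_s: 14.22
ee_pos: [590.1, -18.5, 49.6]
ee_rot: [-97.5, 89.9, 168.6]
force: [0.4, -0.9, 0.6]
gripper_width: 45.3
time_s: 14.63
ee_pos: [591.5, 60.8, 111.5]
ee_rot: [98.5, 89.8, 4.4]
force: [0.1, -0.2, 0.3]
gripper_width: 50.2
time_s: 15.05
ee_pos: [604.0, 263.4, 109.7]
ee_rot: [-61.8, 90.0, -155.7]
force: [0.7, 1.1, 0.7]
gripper_width: 50.2
t 15.05 pos [604.  263.4 109.7] toolX [-0.001 -0.    -1.   ] yawY -3.8 F [0.7 1.1 0.7] w 50.2 q [23. 31. 87. -0. 62. 26.]
[169. 425.] 182.0 world [ 57.1 412.5] [321.4  69.2] long axis 32.0
[124. 290.] 240.5 world [361.4 542.4] [69.2 26.5] long axis 3.8
[358. 194.] 316.5 world [598.1 -16.2] [67.1 37.4] long axis 79.3

[169. 425.] 182.0 world [ 63.7 404.6] [314.   67.6] long axis 32.0
[124. 290.] 240.5 world [360.9 531.5] [67.6 25.9] long axis 3.8
[358. 194.] 316.5 world [592.2 -14.2] [65.6 36.6] long axis 79.3
t 15.1 pos [604.7 271.4 109.7] toolX [ 0.002  0.007 -1.   ] yawY -3.6 F [ 1.3  6.2 -0. ] w 49.9 q [23. 31. 87.  0. 62. 26.]
delta cm [ 1.82  0.96 -3.97] len 4.5 rz rad -0.047
```

View pics/top9.png

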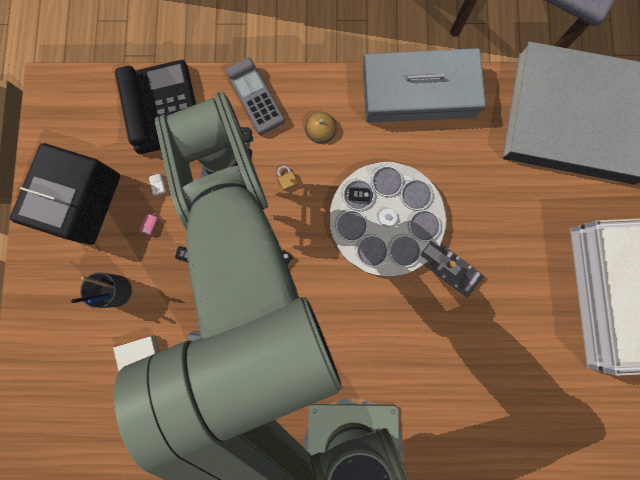

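```bash

python3 -m creep '[{"translation":[1.5,0.8,-1],"delta_rot":[0,0,-0.045]},{"translation":[0.3,0.2,-1],"delta_rot":[0,0,0]},{"translation":[0,0,0],"delta_rot":[0,0,0]},{"translation":[0,0,0],"delta_rot":[0,0,0]},{"translation":[0,0,0],"delta_rot":[0,0,0]}]'
python3 - <<'E'
from h import *
grab('wrist','wrist9')
go(622.9,281.5,23,-6.3)
E
```

```text
time_s: 15.52
ee_pos: [622.0, 270.2, 89.8]
ee_rot: [-57.9, 89.9, -154.4]
force: [1.0, 0.0, -0.7]
gripper_width: 50.1
t 15.57 pos [622.2 270.3  90.2] toolX [-0. -0. -1.] yawY -6.5 F [0.2 0.4 1.1] w 50.2 q [23. 33. 85. -0. 61. 29.]
delta cm [ 0.07  1.12 -6.72] len 6.8 rz rad 0.003
```

View pics/wrist9.png

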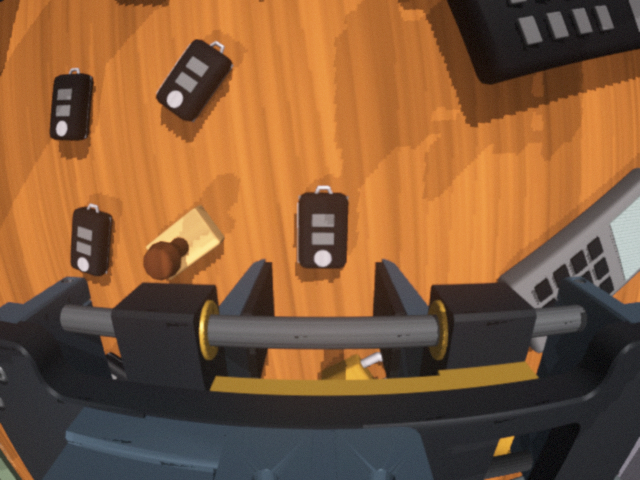

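```bash

python3 -m creep '[{"translation":[0.1,1.1,-1.5],"delta_rot":[0,0,0]},{"translation":[0,0,-2],"delta_rot":[0,0,0]},{"translation":[0,0,-2],"delta_rot":[0,0,0]},{"translation":[0,0,-1],"delta_rot":[0,0,0]},{"translation":[0,0,-0.3],"delta_rot":[0,0,0]}]'
python3 -m creep '[{"translation":[0,0,0],"delta_rot":[0,0,0]},{"translation":[0,0,0],"delta_rot":[0,0,0]},{"translation":[0,0,0],"delta_rot":[0,0,0]},{"translation":[0,0,0],"delta_rot":[0,0,0]}]'
python3 -c "
from h import *
go(622.9,281.5,23,-6.3)"
```

```text
time_s: 15.98
ee_pos: [621.9, 282.0, 19.2]
ee_rot: [-61.3, 89.7, -157.8]
force: [-0.3, 0.0, 0.2]
gripper_width: 50.1
time_s: 16.32
ee_pos: [624.3, 282.8, 23.3]
ee_rot: [120.0, 89.9, 23.6]
force: [-0.5, -0.4, 0.0]
gripper_width: 50.0
t 16.32 pos [624.3 282.8  23.3] toolX [ 0.002  0.001 -1.   ] yawY -6.4 F [-0.5 -0.4  0. ] w 50.0 q [23. 38. 88.  0. 54. 30.]
delta cm [-0.14 -0.13 -0.03] len 0.2 rz rad 0.002
```

```bash

python3 -m creep '[{"translation":[0,0,0],"delta_rot":[0,0,0]},{"translation":[0,0,0],"delta_rot":[0,0,0]},{"translation":[0,0,0],"delta_rot":[0,0,0]},{"translation":[0,0,0],"delta_rot":[0,0,0]}]' -0.6 25
python3 -c "
from h import *
st()"
python3 -m creep '[{"translation":[0,0,1.5],"delta_rot":[0,0,0]},{"translation":[0,0,3],"delta_rot":[0,0,0]},{"translation":[0,-0.5,3],"delta_rot":[0,0,0]},{"translation":[0,-2,0],"delta_rot":[0,0,0]},{"translation":[0,-3.5,0],"delta_rot":[0,0,0]}]'
python3 -m creep '[{"translation":[0,-3.7,0],"delta_rot":[0,0,0]},{"translation":[0,-3.7,0],"delta_rot":[0,0,0]},{"translation":[0,-3.7,0],"delta_rot":[0,0,0]},{"translation":[0,-3.7,0],"delta_rot":[0,0,0]},{"translation":[0,-3.7,0],"delta_rot":[0,0,0]}]'
python3 -m creep '[{"translation":[0,-3.7,0],"delta_rot":[0,0,0]},{"translation":[0,-3.5,0],"delta_rot":[0,0,0]},{"translation":[0,-2.8,0],"delta_rot":[0,0,0]},{"translation":[0,-1.5,0],"delta_rot":[0,0,0]},{"translation":[0,-0.5,0],"delta_rot":[0,0,0]}]'
python3 -m creep '[{"translation":[0,0,0],"delta_rot":[0,0,0]},{"translation":[0,0,0],"delta_rot":[0,0,0]},{"translation":[0,0,0],"delta_rot":[0,0,0]}]'
python3 -c "
from h import *
go(625,-85,50,-6.3)"
```

```text
time_s: 16.65
ee_pos: [623.6, 282.5, 22.4]
ee_rot: [111.7, 90.0, 15.3]
force: [-0.7, -0.6, 1.8]
gripper_width: 31.7
t 16.65 pos [623.6 282.5  22.4] toolX [ 0.001  0.    -1.   ] yawY -6.4 F [-0.7 -0.6  1.8] w 31.7 q [23. 38. 88. -0. 54. 30.]
time_s: 17.07
ee_pos: [625.1, 225.2, 99.6]
ee_rot: [124.4, 89.6, 28.2]
force: [0.4, -0.3, -1.2]
gripper_width: 31.9
time_s: 17.48
ee_pos: [623.2, 35.8, 97.0]
ee_rot: [90.0, 90.0, -6.4]
force: [-0.0, 0.1, -0.8]
gripper_width: 31.6
time_s: 17.9
ee_pos: [623.4, -84.8, 96.9]
ee_rot: [27.5, 90.0, -69.1]
force: [0.3, 0.1, -1.2]
gripper_width: 31.9
time_s: 18.15
ee_pos: [623.5, -80.8, 96.9]
ee_rot: [-160.6, 90.0, 103.1]
force: [0.9, -0.3, -1.1]
gripper_width: 31.9
t 18.15 pos [623.5 -80.8  96.9] toolX [-0.     0.001 -1.   ] yawY -6.3 F [ 0.9 -0.3 -1.1] w 31.9 q [-8. 29. 93.  0. 58. -2.]
delta cm [ 0.15 -0.42 -4.69] len 4.7 rz rad 0.000
```

```bash

python3 -m creep '[{"translation":[0.15,-0.4,-1.5],"delta_rot":[0,0,0]},{"translation":[0,0,-1.5],"delta_rot":[0,0,0]},{"translation":[0,0,-1],"delta_rot":[0,0,0]},{"translation":[0,0,-0.4],"delta_rot":[0,0,0]},{"translation":[0,0,0],"delta_rot":[0,0,0]}]'
python3 -m creep '[{"translation":[0,0,0],"delta_rot":[0,0,0]},{"translation":[0,0,0],"delta_rot":[0,0,0]},{"translation":[0,0,0],"delta_rot":[0,0,0]}]'
python3 -c "
from h import *
go(625,-85,49,-6.3)"
```

```text
time_s: 18.57
ee_pos: [624.3, -85.4, 51.8]
ee_rot: [-96.3, 89.9, 167.3]
force: [-0.2, 0.1, 0.6]
gripper_width: 31.8
time_s: 18.82
ee_pos: [625.6, -86.5, 53.8]
ee_rot: [88.2, 89.9, -8.2]
force: [-0.6, -0.1, 0.6]
gripper_width: 31.8
t 18.82 pos [625.6 -86.5  53.8] toolX [ 0.002 -0.    -1.   ] yawY -6.4 F [-0.6 -0.1  0.6] w 31.8 q [-9. 32. 95.  0. 53. -3.]
delta cm [-0.06  0.15 -0.48] len 0.5 rz rad 0.002
```

```bash

python3 -m creep '[{"translation":[0,0.1,-0.25],"delta_rot":[0,0,0]},{"translation":[0,0,-0.2],"delta_rot":[0,0,0]},{"translation":[0,0,0],"delta_rot":[0,0,0]},{"translation":[0,0,0],"delta_rot":[0,0,0]},{"translation":[0,0,0],"delta_rot":[0,0,0]}]'
python3 -m creep '[{"translation":[0,0,0],"delta_rot":[0,0,0]},{"translation":[0,0,0],"delta_rot":[0,0,0]},{"translation":[0,0,0],"delta_rot":[0,0,0]}]' 0.0
python3 -m creep '[{"translation":[0,0,1.5],"delta_rot":[0,0,0]},{"translation":[0,0,2.5],"delta_rot":[0,0,0]},{"translation":[0,0,2.5],"delta_rot":[0,0,0]},{"translation":[-1,2.5,0],"delta_rot":[0,0,0]},{"translation":[-1.3,3.5,0],"delta_rot":[0,0,0]}]' 0.1
python3 -m creep '[{"translation":[-1.3,3.5,0],"delta_rot":[0,0,-0.02]},{"translation":[-1.3,3.5,0],"delta_rot":[0,0,-0.02]},{"translation":[-1.3,3.5,0],"delta_rot":[0,0,-0.02]},{"translation":[-1.3,3.5,0],"delta_rot":[0,0,-0.02]},{"translation":[-1.3,3.5,0],"delta_rot":[0,0,-0.02]}]'
python3 -m creep '[{"translation":[-1.3,3.5,0],"delta_rot":[0,0,-0.02]},{"translation":[-1.3,3.5,0],"delta_rot":[0,0,-0.02]},{"translation":[-1.3,3.5,0],"delta_rot":[0,0,-0.02]},{"translation":[-1.3,3.5,0],"delta_rot":[0,0,0]},{"translation":[-1.3,3.5,0],"delta_rot":[0,0,0]}]'
python3 - <<'E'
from h import *
go(447.9,397.5,80,-15.5)
im,d,p=grab('top','top10'); 
E
```

```text
time_s: 19.23
ee_pos: [624.9, -85.6, 48.4]
ee_rot: [-93.5, 90.0, 170.1]
force: [0.2, 0.2, -0.3]
gripper_width: 31.7
time_s: 19.48
ee_pos: [625.1, -85.6, 48.6]
ee_rot: [88.7, 90.0, -7.7]
force: [-0.3, -0.6, -0.5]
gripper_width: 45.1
time_s: 19.9
ee_pos: [604.1, -27.3, 115.6]
ee_rot: [86.1, 89.6, -10.6]
force: [0.2, 0.7, -0.8]
gripper_width: 50.1
time_s: 20.32
ee_pos: [536.2, 150.9, 113.7]
ee_rot: [117.7, 90.0, 15.5]
force: [1.5, -0.2, -0.1]
gripper_width: 49.6
time_s: 20.73
ee_pos: [471.1, 326.1, 113.7]
ee_rot: [125.5, 90.0, 19.9]
force: [0.8, 0.9, 0.6]
gripper_width: 50.1
t 20.73 pos [471.1 326.1 113.7] toolX [ 0.001  0.    -1.   ] yawY -15.6 F [0.8 0.9 0.6] w 50.1 q [34. 24. 99. -0. 57. 49.]
delta cm [-2.32  7.14 -3.37] len 8.2 rz rad 0.001
```

View pics/top10.png

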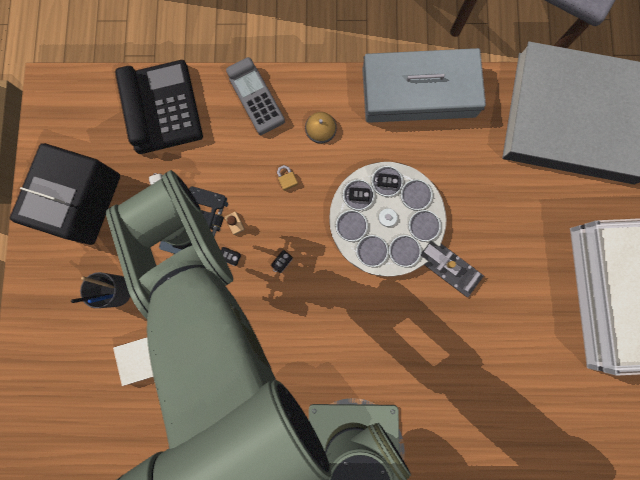

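```bash

python3 -m creep '[{"translation":[-1.2,3,-1],"delta_rot":[0,0,0]},{"translation":[-0.7,2,-1.5],"delta_rot":[0,0,0]},{"translation":[-0.2,0.8,0],"delta_rot":[0,0,0]},{"translation":[0,0,0],"delta_rot":[0,0,0]},{"translation":[0,0,0],"delta_rot":[0,0,0]}]'
python3 -m creep '[{"translation":[0,0,0],"delta_rot":[0,0,0]},{"translation":[0,0,0],"delta_rot":[0,0,0]}]'
python3 - <<'E'
from h import *
grab('wrist','wrist10')
go(447.9,397.5,23,-15.5)
E
```

```text
time_s: 21.2
ee_pos: [451.3, 382.2, 88.8]
ee_rot: [70.0, 90.0, -35.6]
force: [-0.1, 0.0, 1.0]
gripper_width: 50.3
time_s: 21.37
ee_pos: [451.9, 381.4, 89.2]
ee_rot: [123.4, 89.9, 17.7]
force: [0.2, -0.2, 0.6]
gripper_width: 50.5
t 21.42 pos [451.8 381.5  89.2] toolX [ 0.001  0.    -1.   ] yawY -15.7 F [-0.2  0.3 -0.1] w 50.2 q [39. 26. 98. -0. 55. 55.]
delta cm [-0.39  1.6  -6.62] len 6.8 rz rad 0.003
```

View pics/wrist10.png

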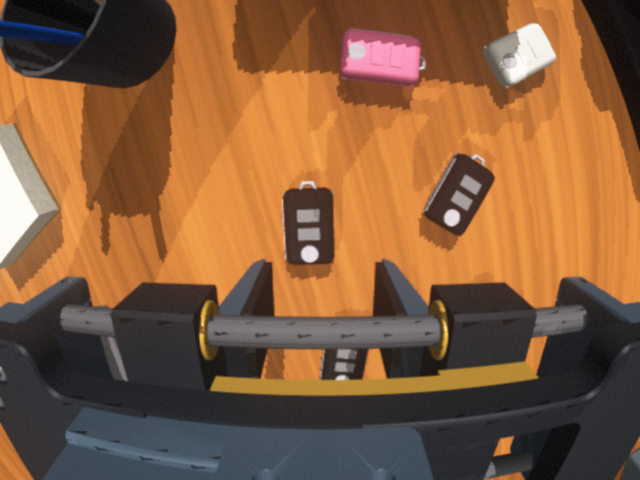

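```bash

python3 -m creep '[{"translation":[-0.4,1.6,-1.5],"delta_rot":[0,0,0]},{"translation":[0,0,-2],"delta_rot":[0,0,0]},{"translation":[0,0,-1.9],"delta_rot":[0,0,0]},{"translation":[0,0,-1],"delta_rot":[0,0,0]},{"translation":[0,0,-0.3],"delta_rot":[0,0,0]}]'
python3 -m creep '[{"translation":[0,0,0],"delta_rot":[0,0,0]},{"translation":[0,0,0],"delta_rot":[0,0,0]},{"translation":[0,0,0],"delta_rot":[0,0,0]},{"translation":[0,0,0],"delta_rot":[0,0,0]}]'
python3 -c "
from h import *
go(447.5,397.9,23,-15.5)"
python3 -m creep '[{"translation":[0,0,0],"delta_rot":[0,0,0]},{"translation":[0,0,0],"delta_rot":[0,0,0]},{"translation":[0,0,0],"delta_rot":[0,0,0]},{"translation":[0,0,0],"delta_rot":[0,0,0]}]' -0.6 25
python3 -c "
from h import *
st()"
python3 -m creep '[{"translation":[0,0,1.5],"delta_rot":[0,0,0]},{"translation":[0,0,3],"delta_rot":[0,0,0]},{"translation":[0.1,-0.5,3],"delta_rot":[0,0,0]},{"translation":[0.3,-2,0],"delta_rot":[0,0,0]},{"translation":[0.6,-3.5,0],"delta_rot":[0,0,0]}]'
python3 -c "
from h import *
go(515.9,1,100,-15.5)"
```

```text
time_s: 21.83
ee_pos: [446.5, 397.1, 19.9]
ee_rot: [-31.1, 89.8, -136.7]
force: [-0.3, 0.1, 0.7]
gripper_width: 50.0
time_s: 22.17
ee_pos: [447.7, 398.8, 22.6]
ee_rot: [144.6, 89.9, 39.0]
force: [-0.2, 0.1, -0.3]
gripper_width: 50.2
t 22.17 pos [447.7 398.8  22.6] toolX [ 0.002  0.001 -1.   ] yawY -15.6 F [-0.2  0.1 -0.3] w 50.2 q [ 41.  31. 101.  -0.  47.  56.]
delta cm [-0.02 -0.09  0.04] len 0.1 rz rad 0.002
time_s: 22.5
ee_pos: [447.1, 398.5, 21.8]
ee_rot: [135.7, 90.0, 30.1]
force: [-0.8, -0.5, 2.4]
gripper_width: 31.4
t 22.5 pos [447.1 398.5  21.8] toolX [ 0.  0. -1.] yawY -15.6 F [-0.8 -0.5  2.4] w 31.4 q [ 41.  32. 101.  -0.  47.  56.]
time_s: 22.92
ee_pos: [458.3, 341.2, 98.7]
ee_rot: [147.5, 89.6, 42.1]
force: [0.2, -0.4, -1.0]
gripper_width: 31.4
t 22.92 pos [458.3 341.2  98.7] toolX [ 0.005  0.005 -1.   ] yawY -15.4 F [ 0.2 -0.4 -1. ] w 31.4 q [ 35.  24. 101.   0.  55.  51.]
delta cm [  5.76 -34.02   0.13] len 34.5 rz rad -0.002
```

```bash

python3 -m creep '[{"translation":[0.63,-3.6,0],"delta_rot":[0,0,0]},{"translation":[0.63,-3.6,0],"delta_rot":[0,0,0]},{"translation":[0.63,-3.6,0],"delta_rot":[0,0,0]},{"translation":[0.63,-3.6,0],"delta_rot":[0,0,0]},{"translation":[0.63,-3.6,0],"delta_rot":[0,0,0]}]'
python3 -m creep '[{"translation":[0.63,-3.6,0],"delta_rot":[0,0,0]},{"translation":[0.63,-3.6,0],"delta_rot":[0,0,0]},{"translation":[0.63,-3.6,0],"delta_rot":[0,0,0]},{"translation":[0.5,-2.8,0],"delta_rot":[0,0,0]},{"translation":[0.25,-1.6,0],"delta_rot":[0,0,0]}]'
python3 -m creep '[{"translation":[0.1,-0.55,0],"delta_rot":[0,0,0]},{"translation":[0,0,0],"delta_rot":[0,0,0]},{"translation":[0,0,0],"delta_rot":[0,0,0]},{"translation":[0,0,0],"delta_rot":[0,0,0]}]'
python3 -c "
from h import *
go(515.9,1.5,49,-15.5)"
```

```text
time_s: 23.33
ee_pos: [488.4, 156.8, 96.6]
ee_rot: [101.9, 90.0, -3.7]
force: [0.5, 0.1, -1.0]
gripper_width: 31.3
time_s: 23.75
ee_pos: [515.3, 3.5, 96.5]
ee_rot: [50.2, 89.9, -55.5]
force: [-0.3, 0.1, -0.7]
gripper_width: 31.6
time_s: 24.08
ee_pos: [515.6, 2.0, 96.4]
ee_rot: [-123.2, 90.0, 131.3]
force: [0.1, 0.5, -0.3]
gripper_width: 31.7
t 24.08 pos [515.6   2.   96.4] toolX [-0.  0. -1.] yawY -15.5 F [ 0.1  0.5 -0.3] w 31.7 q [ -1.  20. 108.   0.  52.  14.]
delta cm [ 0.03 -0.05 -4.74] len 4.7 rz rad 0.000
```

```bash

python3 -m creep '[{"translation":[0,0,-1.5],"delta_rot":[0,0,0]},{"translation":[0,0,-1.5],"delta_rot":[0,0,0]},{"translation":[0,0,-1],"delta_rot":[0,0,0]},{"translation":[0,0,-0.5],"delta_rot":[0,0,0]},{"translation":[0,0,0],"delta_rot":[0,0,0]}]'
python3 -m creep '[{"translation":[0,0,0],"delta_rot":[0,0,0]},{"translation":[0,0,0],"delta_rot":[0,0,0]},{"translation":[0,0,0],"delta_rot":[0,0,0]}]'
python3 -c "
from h import *
go(515.9,1,48.5,-15.5)"
```

```text
time_s: 24.5
ee_pos: [515.0, 1.7, 50.4]
ee_rot: [-76.7, 89.9, 177.8]
force: [1.5, -0.4, -0.3]
gripper_width: 31.5
time_s: 24.75
ee_pos: [516.5, 1.0, 52.2]
ee_rot: [103.9, 89.9, -1.7]
force: [-0.3, -0.1, -0.2]
gripper_width: 31.9
t 24.75 pos [516.5   1.   52.2] toolX [ 0.002 -0.    -1.   ] yawY -15.6 F [-0.3 -0.1 -0.2] w 31.9 q [ -1.  23. 111.  -0.  46.  14.]
delta cm [-0.06 -0.   -0.37] len 0.4 rz rad 0.001
```

```bash

python3 -m creep '[{"translation":[0,0,-0.2],"delta_rot":[0,0,0]},{"translation":[0,0,-0.15],"delta_rot":[0,0,0]},{"translation":[0,0,0],"delta_rot":[0,0,0]},{"translation":[0,0,0],"delta_rot":[0,0,0]},{"translation":[0,0,0],"delta_rot":[0,0,0]}]'
python3 -m creep '[{"translation":[0,0,0],"delta_rot":[0,0,0]},{"translation":[0,0,0],"delta_rot":[0,0,0]},{"translation":[0,0,0],"delta_rot":[0,0,0]}]' 0.0
python3 -m creep '[{"translation":[0,0,1.5],"delta_rot":[0,0,0]},{"translation":[0,0,2.5],"delta_rot":[0,0,0]},{"translation":[0,0,2.5],"delta_rot":[0,0,0]},{"translation":[-0.5,2,0],"delta_rot":[0,0,0]},{"translation":[-0.8,3.5,0],"delta_rot":[0,0,-0.02]}]' 0.1
python3 -m creep '[{"translation":[-0.9,3.7,0],"delta_rot":[0,0,-0.02]},{"translation":[-0.9,3.7,0],"delta_rot":[0,0,-0.02]},{"translation":[-0.9,3.7,0],"delta_rot":[0,0,-0.02]},{"translation":[-0.9,3.7,0],"delta_rot":[0,0,-0.02]},{"translation":[-0.9,3.7,0],"delta_rot":[0,0,-0.02]}]'
python3 -m creep '[{"translation":[-0.7,2.5,-0.5],"delta_rot":[0,0,0]},{"translation":[-0.4,1.5,-0.5],"delta_rot":[0,0,0]},{"translation":[-0.1,0.2,-1],"delta_rot":[0,0,0]},{"translation":[0,0,0],"delta_rot":[0,0,0]},{"translation":[0,0,0],"delta_rot":[0,0,0]}]'
python3 -m creep '[{"translation":[0,0,0],"delta_rot":[0,0,0]},{"translation":[0,0,0],"delta_rot":[0,0,0]}]'
python3 - <<'E'
from h import *
grab('wrist','wrist11')
im,d,p=grab('top','top11')
c=im[150:310,320:500]; cv2.imwrite('pics/top11_tray.png',cv2.resize(c[:,:,::-1],None,fx=3.7,fy=3.7,interpolation=cv2.INTER_CUBIC))
go(444.3,294.6,23,-22.7)
E
```

```text
time_s: 25.17
ee_pos: [515.9, 0.9, 48.0]
ee_rot: [78.4, 90.0, -27.2]
force: [-0.1, -0.1, 0.2]
gripper_width: 31.8
time_s: 25.42
ee_pos: [516.0, 0.9, 48.0]
ee_rot: [94.3, 90.0, -11.3]
force: [0.3, -0.3, -0.7]
gripper_width: 45.2
time_s: 25.83
ee_pos: [505.0, 54.6, 114.9]
ee_rot: [101.8, 89.7, -5.2]
force: [0.3, 1.7, -0.4]
gripper_width: 50.1
time_s: 26.25
ee_pos: [457.2, 242.6, 113.2]
ee_rot: [117.1, 90.0, 4.6]
force: [-0.2, -0.7, 0.1]
gripper_width: 50.2
time_s: 26.67
ee_pos: [445.4, 282.0, 92.2]
ee_rot: [-23.9, 89.9, -136.4]
force: [-0.2, 0.8, -0.4]
gripper_width: 50.3
time_s: 26.83
ee_pos: [446.5, 282.0, 93.3]
ee_rot: [113.8, 90.0, 1.2]
force: [0.1, 0.5, 0.6]
gripper_width: 49.9
t 26.93 pos [446.4 282.2  93.4] toolX [ 0.001  0.    -1.   ] yawY -22.5 F [-1.  -0.4  0.8] w 50.2 q [ 31.  21. 107.  -0.  52.  54.]
delta cm [-0.21  1.24 -7.04] len 7.1 rz rad -0.003
```

View pics/wrist11.png

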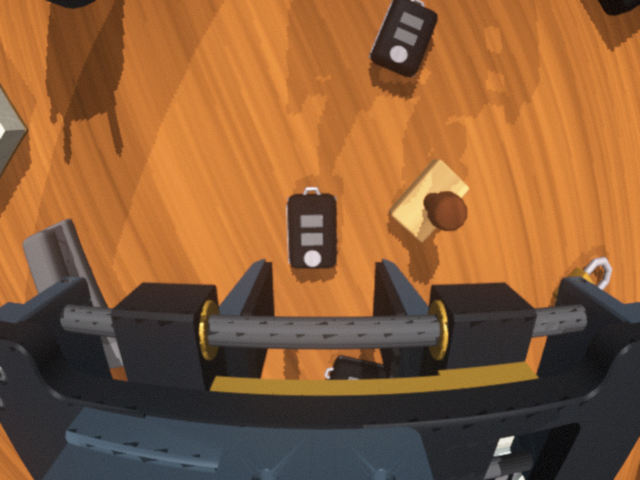

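View pics/top11_tray.png

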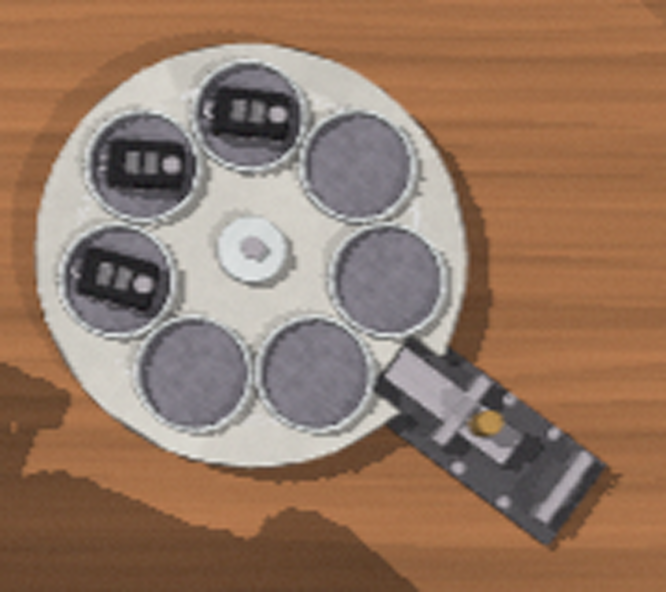

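```bash

python3 -m creep '[{"translation":[-0.2,1.25,-1.5],"delta_rot":[0,0,0]},{"translation":[0,0,-2],"delta_rot":[0,0,0]},{"translation":[0,0,-2.2],"delta_rot":[0,0,0]},{"translation":[0,0,-1.1],"delta_rot":[0,0,0]},{"translation":[0,0,-0.3],"delta_rot":[0,0,0]}]'
python3 -m creep '[{"translation":[0,0,0],"delta_rot":[0,0,0]},{"translation":[0,0,0],"delta_rot":[0,0,0]},{"translation":[0,0,0],"delta_rot":[0,0,0]},{"translation":[0,0,0],"delta_rot":[0,0,0]}]'
python3 -c "
from h import *
go(444.3,294.6,23,-22.7)"
python3 -m creep '[{"translation":[0,0,0],"delta_rot":[0,0,0]},{"translation":[0,0,0],"delta_rot":[0,0,0]},{"translation":[0,0,0],"delta_rot":[0,0,0]},{"translation":[0,0,0],"delta_rot":[0,0,0]}]' -0.6 25
python3 -c "
from h import *
st()"
python3 -m creep '[{"translation":[0,0,1.5],"delta_rot":[0,0,0]},{"translation":[0,0,3],"delta_rot":[0,0,0]},{"translation":[0,-0.5,3],"delta_rot":[0,0,0]},{"translation":[0.1,-2,0],"delta_rot":[0,0,0]},{"translation":[0.1,-3.5,0],"delta_rot":[0,0,0]}]'
python3 -c "
from h import *
go(455.7,-47.4,100,-22.7)"
```

```text
time_s: 27.35
ee_pos: [443.0, 294.3, 20.3]
ee_rot: [-33.2, 89.8, -145.7]
force: [-0.2, 0.8, 0.3]
gripper_width: 50.3
time_s: 27.68
ee_pos: [444.6, 295.8, 23.0]
ee_rot: [142.6, 89.9, 30.1]
force: [-0.7, -0.3, -0.5]
gripper_width: 50.3
t 27.68 pos [444.6 295.8  23. ] toolX [ 0.002  0.001 -1.   ] yawY -22.5 F [-0.7 -0.3 -0.5] w 50.3 q [ 32.  27. 110.  -0.  43.  55.]
delta cm [-0.03 -0.12 -0.  ] len 0.1 rz rad -0.004
time_s: 28.02
ee_pos: [444.0, 295.5, 22.3]
ee_rot: [134.6, 90.0, 22.2]
force: [0.4, 0.2, 2.0]
gripper_width: 32.0
t 28.02 pos [444.  295.5  22.3] toolX [ 0.001  0.    -1.   ] yawY -22.5 F [0.4 0.2 2. ] w 32.0 q [ 32.  27. 110.  -0.  43.  55.]
time_s: 28.43
ee_pos: [447.9, 237.8, 99.1]
ee_rot: [144.1, 89.6, 31.9]
force: [0.3, -1.5, -0.4]
gripper_width: 31.8
t 28.43 pos [447.9 237.8  99.1] toolX [ 0.006  0.004 -1.   ] yawY -22.3 F [ 0.3 -1.5 -0.4] w 31.8 q [ 27.  19. 109.   0.  51.  49.]
delta cm [  0.78 -28.52   0.09] len 28.5 rz rad -0.008
```

```bash

python3 -m creep '[{"translation":[0.12,-3.7,0],"delta_rot":[0,0,0]},{"translation":[0.12,-3.7,0],"delta_rot":[0,0,0]},{"translation":[0.12,-3.7,0],"delta_rot":[0,0,0]},{"translation":[0.12,-3.7,0],"delta_rot":[0,0,0]},{"translation":[0.12,-3.7,0],"delta_rot":[0,0,0]}]'
python3 -m creep '[{"translation":[0.12,-3.7,0],"delta_rot":[0,0,0]},{"translation":[0.12,-3.2,0],"delta_rot":[0,0,0]},{"translation":[0.1,-1.9,0],"delta_rot":[0,0,0]},{"translation":[0,-0.9,0],"delta_rot":[0,0,0]},{"translation":[0,0,-1],"delta_rot":[0,0,0]}]'
python3 -m creep '[{"translation":[0,0,-1],"delta_rot":[0,0,0]},{"translation":[0,0,-1],"delta_rot":[0,0,0]},{"translation":[0,0,0],"delta_rot":[0,0,0]},{"translation":[0,0,0],"delta_rot":[0,0,0]},{"translation":[0,0,0],"delta_rot":[0,0,0]}]'
python3 -c "
from h import *
go(455.7,-46.7,49,-22.7)"
```

```text
time_s: 28.85
ee_pos: [451.5, 48.8, 97.0]
ee_rot: [93.8, 90.0, -18.6]
force: [0.9, 0.1, -0.5]
gripper_width: 31.9
time_s: 29.27
ee_pos: [456.7, -48.3, 88.2]
ee_rot: [102.8, 89.8, -9.8]
force: [1.1, 1.5, -0.9]
gripper_width: 32.0
time_s: 29.68
ee_pos: [455.6, -46.1, 67.3]
ee_rot: [114.1, 90.0, 1.7]
force: [-0.5, 0.7, -0.7]
gripper_width: 31.9
t 29.68 pos [455.6 -46.1  67.3] toolX [ 0.001  0.    -1.   ] yawY -22.4 F [-0.5  0.7 -0.7] w 31.9 q [ -7.  18. 117.   0.  45.  15.]
delta cm [ 0.01 -0.06 -1.83] len 1.8 rz rad -0.005
```

```bash

python3 -m creep '[{"translation":[0,-0.05,-1],"delta_rot":[0,0,0]},{"translation":[0,0,-0.85],"delta_rot":[0,0,0]},{"translation":[0,0,0],"delta_rot":[0,0,0]},{"translation":[0,0,0],"delta_rot":[0,0,0]},{"translation":[0,0,0],"delta_rot":[0,0,0]}]'
python3 -m creep '[{"translation":[0,0,0],"delta_rot":[0,0,0]}]'
python3 -m creep '[{"translation":[0,0,0],"delta_rot":[0,0,0]},{"translation":[0,0,0],"delta_rot":[0,0,0]},{"translation":[0,0,0],"delta_rot":[0,0,0]}]' 0.0
python3 -m creep '[{"translation":[0,0,1.5],"delta_rot":[0,0,0]},{"translation":[0,0,2.5],"delta_rot":[0,0,0]},{"translation":[0,0,2.5],"delta_rot":[0,0,0]},{"translation":[0.4,2,0],"delta_rot":[0,0,0]},{"translation":[0.7,3.4,0],"delta_rot":[0,0,-0.034]}]' 0.1
python3 -m creep '[{"translation":[0.8,3.7,0],"delta_rot":[0,0,-0.034]},{"translation":[0.8,3.7,0],"delta_rot":[0,0,-0.034]},{"translation":[0.8,3.7,0],"delta_rot":[0,0,-0.034]},{"translation":[0.8,3.7,0],"delta_rot":[0,0,-0.034]},{"translation":[0.8,3.7,0],"delta_rot":[0,0,-0.034]}]'
python3 -m creep '[{"translation":[0.8,3.7,0],"delta_rot":[0,0,-0.034]},{"translation":[0.8,3.7,0],"delta_rot":[0,0,-0.034]},{"translation":[0.8,3.7,0],"delta_rot":[0,0,-0.034]},{"translation":[0.8,3.5,0],"delta_rot":[0,0,-0.034]},{"translation":[0.5,1.5,0],"delta_rot":[0,0,-0.034]}]'
python3 -m creep '[{"translation":[0,0.5,-1],"delta_rot":[0,0,0]},{"translation":[0,0,-1],"delta_rot":[0,0,0]},{"translation":[0,0,0],"delta_rot":[0,0,0]},{"translation":[0,0,0],"delta_rot":[0,0,0]},{"translation":[0,0,0],"delta_rot":[0,0,0]}]'
python3 - <<'E'
from h import *
grab('wrist','wrist12')
im,d,p=grab('top','top12')
c=im[150:310,320:500]; cv2.imwrite('pics/top12_tray.png',cv2.resize(c[:,:,::-1],None,fx=3.7,fy=3.7,interpolation=cv2.INTER_CUBIC))
go(549.5,391.7,23,-43.9)
E
```

```text
time_s: 30.1
ee_pos: [455.2, -47.0, 48.6]
ee_rot: [-84.6, 90.0, 163.0]
force: [-0.4, -0.2, -1.2]
gripper_width: 31.7
time_s: 30.18
ee_pos: [455.3, -47.0, 48.6]
ee_rot: [76.6, 90.0, -35.9]
force: [-0.4, 0.4, 0.1]
gripper_width: 31.7
time_s: 30.43
ee_pos: [455.4, -47.1, 48.6]
ee_rot: [100.1, 90.0, -12.4]
force: [0.9, -0.0, 0.4]
gripper_width: 45.1
time_s: 30.85
ee_pos: [467.3, 5.7, 115.3]
ee_rot: [100.9, 89.8, -13.8]
force: [0.4, -0.2, 0.6]
gripper_width: 50.1
time_s: 31.27
ee_pos: [506.3, 193.8, 113.6]
ee_rot: [97.7, 90.0, -26.5]
force: [0.4, -1.1, -0.0]
gripper_width: 50.6
time_s: 31.68
ee_pos: [543.7, 357.5, 113.3]
ee_rot: [-166.7, 89.8, 59.5]
force: [0.2, 0.2, 0.2]
gripper_width: 50.3
time_s: 32.1
ee_pos: [543.0, 356.4, 93.3]
ee_rot: [-3.0, 89.9, -136.9]
force: [-0.6, 0.3, 0.3]
gripper_width: 50.2
t 32.2 pos [543.6 356.9  94. ] toolX [ 0.001  0.    -1.   ] yawY -44.0 F [-0.5  0.6 -0.2] w 50.2 q [32. 31. 90. -0. 60. 76.]
delta cm [ 0.59  3.48 -7.1 ] len 7.9 rz rad 0.001
```

View pics/wrist12.png

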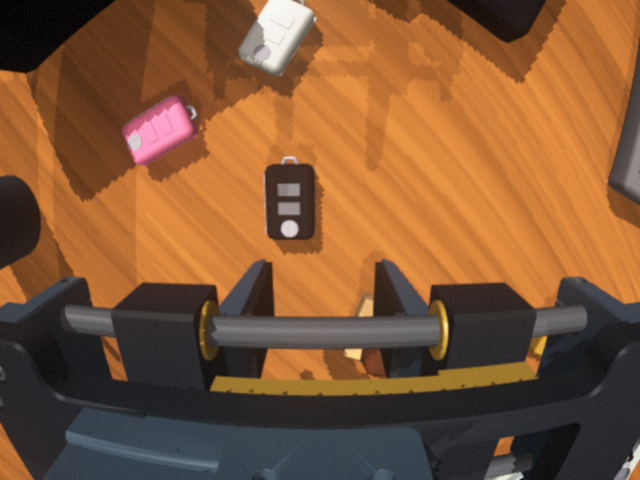

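View pics/top12.png

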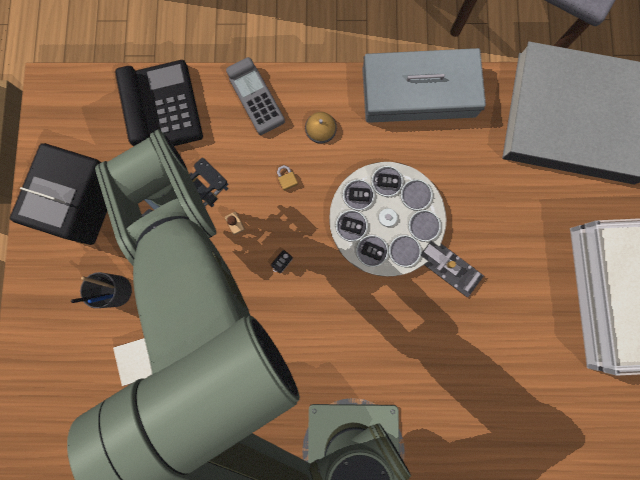

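```bash

python3 -m creep '[{"translation":[0.6,3.4,-0.5],"delta_rot":[0,0,0]},{"translation":[0,0.1,-2.3],"delta_rot":[0,0,0]},{"translation":[0,0,-2.5],"delta_rot":[0,0,0]},{"translation":[0,0,-1.4],"delta_rot":[0,0,0]},{"translation":[0,0,-0.4],"delta_rot":[0,0,0]}]'
python3 -m creep '[{"translation":[0,0,0],"delta_rot":[0,0,0]},{"translation":[0,0,0],"delta_rot":[0,0,0]},{"translation":[0,0,0],"delta_rot":[0,0,0]},{"translation":[0,0,0],"delta_rot":[0,0,0]}]'
python3 -c "
from h import *
go(549.5,391.7,23,-43.9)"
python3 -m creep '[{"translation":[0,0,0],"delta_rot":[0,0,0]},{"translation":[0,0,0],"delta_rot":[0,0,0]},{"translation":[0,0,0],"delta_rot":[0,0,0]},{"translation":[0,0,0],"delta_rot":[0,0,0]}]' -0.6 25
python3 -c "
from h import *
st()"
python3 -m creep '[{"translation":[0,0,1.5],"delta_rot":[0,0,0]},{"translation":[0,0,3],"delta_rot":[0,0,0]},{"translation":[0,-0.5,3],"delta_rot":[0,0,0]},{"translation":[0.1,-2,0],"delta_rot":[0,0,0]},{"translation":[0.2,-3.5,0],"delta_rot":[0,0,0]}]'
python3 -c "
from h import *
go(591.7,-155.1,100,-43.9)"
```

```text
time_s: 32.62
ee_pos: [547.9, 391.5, 20.0]
ee_rot: [-9.6, 89.7, -143.5]
force: [0.1, -0.4, 0.4]
gripper_width: 49.9
time_s: 32.95
ee_pos: [550.2, 393.3, 24.1]
ee_rot: [167.1, 89.8, 33.2]
force: [0.1, -0.1, -0.8]
gripper_width: 50.1
t 32.95 pos [550.2 393.3  24.1] toolX [ 0.002  0.002 -1.   ] yawY -43.9 F [ 0.1 -0.1 -0.8] w 50.1 q [35. 37. 90. -0. 53. 78.]
delta cm [-0.07 -0.16 -0.11] len 0.2 rz rad 0.000
time_s: 33.28
ee_pos: [549.4, 393.0, 22.9]
ee_rot: [162.3, 90.0, 28.4]
force: [0.3, 0.3, 1.8]
gripper_width: 32.0
t 33.28 pos [549.4 393.   22.9] toolX [ 0.001  0.    -1.   ] yawY -43.9 F [0.3 0.3 1.8] w 32.0 q [35. 37. 90. -0. 53. 78.]
time_s: 33.7
ee_pos: [553.6, 335.9, 100.0]
ee_rot: [171.4, 89.6, 37.7]
force: [1.2, 0.4, -0.9]
gripper_width: 32.1
t 33.7 pos [553.6 335.9 100. ] toolX [ 0.006  0.004 -1.   ] yawY -43.7 F [ 1.2  0.4 -0.9] w 32.1 q [30. 30. 90.  0. 60. 74.]
delta cm [  3.81 -49.1    0.  ] len 49.2 rz rad -0.004
```

```bash

python3 -m creep '[{"translation":[0.3,-3.7,0],"delta_rot":[0,0,0]},{"translation":[0.3,-3.7,0],"delta_rot":[0,0,0]},{"translation":[0.3,-3.7,0],"delta_rot":[0,0,0]},{"translation":[0.3,-3.7,0],"delta_rot":[0,0,0]},{"translation":[0.3,-3.7,0],"delta_rot":[0,0,0]}]'
python3 -m creep '[{"translation":[0.3,-3.7,0],"delta_rot":[0,0,0]},{"translation":[0.3,-3.7,0],"delta_rot":[0,0,0]},{"translation":[0.3,-3.7,0],"delta_rot":[0,0,0]},{"translation":[0.3,-3.7,0],"delta_rot":[0,0,0]},{"translation":[0.3,-3.7,0],"delta_rot":[0,0,0]}]'
python3 -m creep '[{"translation":[0.3,-3.7,0],"delta_rot":[0,0,0]},{"translation":[0.3,-3.7,0],"delta_rot":[0,0,0]},{"translation":[0.3,-2.6,0],"delta_rot":[0,0,0]},{"translation":[0,-1.2,0],"delta_rot":[0,0,0]},{"translation":[0,-0.5,-1],"delta_rot":[0,0,0]}]'
python3 -m creep '[{"translation":[0,0,-1],"delta_rot":[0,0,0]},{"translation":[0,0,-1],"delta_rot":[0,0,0]},{"translation":[0,0,0],"delta_rot":[0,0,0]},{"translation":[0,0,0],"delta_rot":[0,0,0]},{"translation":[0,0,0],"delta_rot":[0,0,0]}]'
python3 -c "
from h import *
go(591.7,-154.5,49,-43.9)"
```

```text
time_s: 34.12
ee_pos: [567.0, 146.3, 97.5]
ee_rot: [75.6, 90.0, -58.3]
force: [-0.4, 0.4, -0.4]
gripper_width: 31.8
time_s: 34.53
ee_pos: [582.1, -38.9, 97.5]
ee_rot: [104.7, 90.0, -29.2]
force: [0.9, -0.6, -0.5]
gripper_width: 31.8
time_s: 34.95
ee_pos: [592.6, -156.3, 88.8]
ee_rot: [117.0, 89.7, -17.1]
force: [1.2, 0.9, 0.2]
gripper_width: 31.9
time_s: 35.37
ee_pos: [591.4, -152.9, 67.3]
ee_rot: [-75.9, 90.0, 150.3]
force: [-0.1, 0.7, -0.4]
gripper_width: 31.7
t 35.37 pos [ 591.4 -152.9   67.3] toolX [-0.  0. -1.] yawY -43.8 F [-0.1  0.7 -0.4] w 31.7 q [-16.  29.  97.   0.  54.  28.]
delta cm [ 0.03 -0.16 -1.83] len 1.8 rz rad -0.002
```

```bash

python3 -m creep '[{"translation":[0,-0.15,-1],"delta_rot":[0,0,0]},{"translation":[0,0,-0.8],"delta_rot":[0,0,0]},{"translation":[0,0,0],"delta_rot":[0,0,0]},{"translation":[0,0,0],"delta_rot":[0,0,0]},{"translation":[0,0,0],"delta_rot":[0,0,0]}]'
python3 -m creep '[{"translation":[0,0,0],"delta_rot":[0,0,0]}]'
python3 -m creep '[{"translation":[0,0,0],"delta_rot":[0,0,0]},{"translation":[0,0,0],"delta_rot":[0,0,0]},{"translation":[0,0,0],"delta_rot":[0,0,0]}]' 0.0
python3 -m creep '[{"translation":[0,0,1.5],"delta_rot":[0,0,0]},{"translation":[0,0,2.5],"delta_rot":[0,0,0]},{"translation":[0,0,2.5],"delta_rot":[0,0,0]},{"translation":[-0.7,1.5,0],"delta_rot":[0,0,0.118]},{"translation":[-1.4,2.8,0],"delta_rot":[0,0,0.118]}]' 0.1
python3 -m creep '[{"translation":[-1.4,2.8,0],"delta_rot":[0,0,0.118]},{"translation":[-1.4,2.8,0],"delta_rot":[0,0,0.118]},{"translation":[-1.4,2.8,0],"delta_rot":[0,0,0.118]},{"translation":[-1.4,2.8,0],"delta_rot":[0,0,0.118]},{"translation":[-1.4,2.8,0],"delta_rot":[0,0,0.118]}]'
python3 -m creep '[{"translation":[-1.4,2.8,0],"delta_rot":[0,0,0.118]},{"translation":[-1.4,2.8,0],"delta_rot":[0,0,0.118]},{"translation":[-1.4,2.8,0],"delta_rot":[0,0,0.118]},{"translation":[-1.4,2.8,0],"delta_rot":[0,0,0.118]},{"translation":[-1.2,1.8,0],"delta_rot":[0,0,0.118]}]'
python3 -m creep '[{"translation":[0,0,-1],"delta_rot":[0,0,0.118]},{"translation":[0,0,-1],"delta_rot":[0,0,0.118]},{"translation":[0,0,0],"delta_rot":[0,0,0]},{"translation":[0,0,0],"delta_rot":[0,0,0]},{"translation":[0,0,0],"delta_rot":[0,0,0]}]'
python3 - <<'E'
from h import *
grab('wrist','wrist13')
im,d,p=grab('top','top13')
c=im[150:310,320:500]; cv2.imwrite('pics/top13_tray.png',cv2.resize(c[:,:,::-1],None,fx=3.7,fy=3.7,interpolation=cv2.INTER_CUBIC))
go(433.2,169,23,51)
E
```

```text
time_s: 35.78
ee_pos: [591.0, -155.4, 49.0]
ee_rot: [-60.8, 90.0, 165.3]
force: [0.2, -0.8, -1.3]
gripper_width: 31.8
time_s: 35.87
ee_pos: [591.1, -155.5, 49.2]
ee_rot: [-58.6, 90.0, 167.5]
force: [-0.7, -0.4, -0.1]
gripper_width: 31.8
time_s: 36.12
ee_pos: [591.4, -155.6, 49.6]
ee_rot: [106.5, 90.0, -27.4]
force: [-0.3, 0.2, -0.2]
gripper_width: 45.0
time_s: 36.53
ee_pos: [573.0, -114.6, 116.5]
ee_rot: [101.8, 89.6, -18.4]
force: [0.3, 1.0, 0.6]
gripper_width: 50.3
time_s: 36.95
ee_pos: [499.5, 28.5, 114.7]
ee_rot: [93.9, 90.0, 7.6]
force: [0.7, -0.2, -0.6]
gripper_width: 50.1
time_s: 37.37
ee_pos: [431.4, 159.4, 114.8]
ee_rot: [108.0, 89.9, 55.7]
force: [0.5, -0.3, -0.5]
gripper_width: 49.9
time_s: 37.78
ee_pos: [432.7, 157.4, 94.9]
ee_rot: [62.6, 90.0, 23.2]
force: [-0.0, 0.7, 0.4]
gripper_width: 49.8
t 37.88 pos [432.9 157.3  95. ] toolX [ 0.001  0.    -1.   ] yawY 50.6 F [ 0.3 -0.  -0.3] w 49.7 q [ 19.  16. 115.   0.  49. -32.]
delta cm [ 0.03  1.17 -7.2 ] len 7.3 rz rad 0.006
```

View pics/wrist13.png

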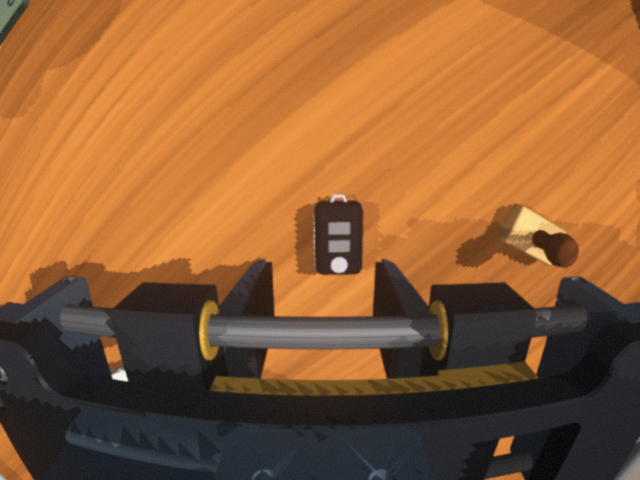

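View pics/top13.png

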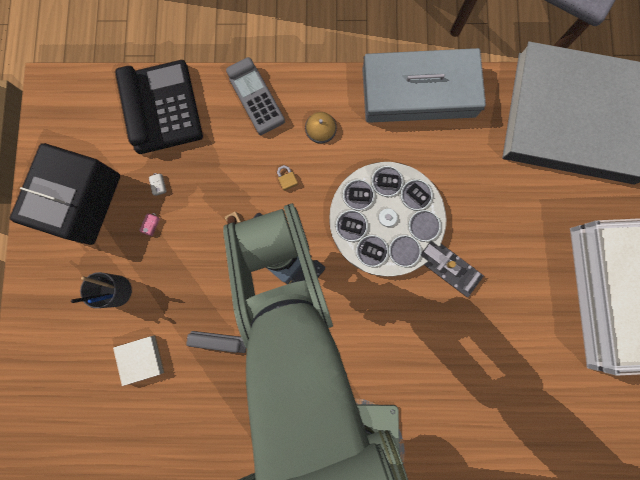

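Five keys are in the cups and the last one lies just ahead of the jaws at (338,237), as expected.

```bash

python3 -m creep '[{"translation":[0,1.15,-0.8],"delta_rot":[0,0,0]},{"translation":[0,0,-2.3],"delta_rot":[0,0,0]},{"translation":[0,0,-2.4],"delta_rot":[0,0,0]},{"translation":[0,0,-1.3],"delta_rot":[0,0,0]},{"translation":[0,0,-0.4],"delta_rot":[0,0,0]}]'
python3 -m creep '[{"translation":[0,0,0],"delta_rot":[0,0,0]},{"translation":[0,0,0],"delta_rot":[0,0,0]},{"translation":[0,0,0],"delta_rot":[0,0,0]},{"translation":[0,0,0],"delta_rot":[0,0,0]}]'
python3 -c "
from h import *
go(433.2,169,23,51)"
python3 -m creep '[{"translation":[0,0,0],"delta_rot":[0,0,0]},{"translation":[0,0,0],"delta_rot":[0,0,0]},{"translation":[0,0,0],"delta_rot":[0,0,0]},{"translation":[0,0,0],"delta_rot":[0,0,0]}]' -0.6 25
python3 -c "
from h import *
st()"
python3 -m creep '[{"translation":[0,0,1.5],"delta_rot":[0,0,0]},{"translation":[0,0,3],"delta_rot":[0,0,0]},{"translation":[0,-0.5,3],"delta_rot":[0,0,0]},{"translation":[0.1,-2,0],"delta_rot":[0,0,0]},{"translation":[0.2,-3.5,0],"delta_rot":[0,0,0]}]'
python3 -c "
from h import *
go(455.9,-124.6,100,51)"
```

```text
time_s: 38.3
ee_pos: [430.9, 169.0, 20.3]
ee_rot: [-124.5, 89.8, -163.8]
force: [-0.7, -1.1, -0.2]
gripper_width: 50.1
time_s: 38.63
ee_pos: [433.1, 169.3, 23.4]
ee_rot: [61.2, 89.9, 22.0]
force: [1.2, 0.1, 0.6]
gripper_width: 50.0
t 38.63 pos [433.1 169.3  23.4] toolX [ 0.002  0.001 -1.   ] yawY 50.8 F [1.2 0.1 0.6] w 50.0 q [ 20.  22. 119.   0.  38. -31.]
delta cm [ 0.01 -0.03 -0.04] len 0.0 rz rad 0.004
time_s: 38.97
ee_pos: [432.6, 169.0, 22.9]
ee_rot: [63.7, 89.9, 24.5]
force: [-0.1, 0.2, 2.3]
gripper_width: 32.1
t 38.97 pos [432.6 169.   22.9] toolX [ 0.001  0.    -1.   ] yawY 50.8 F [-0.1  0.2  2.3] w 32.1 q [ 20.  22. 119.   0.  38. -31.]
time_s: 39.38
ee_pos: [437.1, 110.4, 99.4]
ee_rot: [59.6, 89.7, 20.6]
force: [1.6, -0.2, -0.6]
gripper_width: 31.8
t 39.38 pos [437.1 110.4  99.4] toolX [ 0.006  0.002 -1.   ] yawY 51.0 F [ 1.6 -0.2 -0.6] w 31.8 q [ 13.  15. 116.   0.  49. -38.]
delta cm [  1.88 -23.5    0.06] len 23.6 rz rad 0.000
```

```bash

python3 -m creep '[{"translation":[0.3,-3.7,0],"delta_rot":[0,0,0]},{"translation":[0.3,-3.7,0],"delta_rot":[0,0,0]},{"translation":[0.3,-3.7,0],"delta_rot":[0,0,0]},{"translation":[0.3,-3.7,0],"delta_rot":[0,0,0]},{"translation":[0.3,-3.7,0],"delta_rot":[0,0,0]}]'
python3 -m creep '[{"translation":[0.3,-3,0],"delta_rot":[0,0,0]},{"translation":[0.2,-1.4,0],"delta_rot":[0,0,0]},{"translation":[0,-0.5,-1],"delta_rot":[0,0,0]},{"translation":[0,0,-1],"delta_rot":[0,0,0]},{"translation":[0,0,-1],"delta_rot":[0,0,0]}]'
python3 -m creep '[{"translation":[0,0,0],"delta_rot":[0,0,0]},{"translation":[0,0,0],"delta_rot":[0,0,0]},{"translation":[0,0,0],"delta_rot":[0,0,0]},{"translation":[0,0,0],"delta_rot":[0,0,0]}]'
python3 -c "
from h import *
go(455.9,-124.6,49.2,51)"
```

```text
time_s: 39.8
ee_pos: [449.9, -77.8, 97.5]
ee_rot: [119.2, 90.0, 79.9]
force: [1.1, -0.4, -0.3]
gripper_width: 31.7
time_s: 40.22
ee_pos: [454.7, -124.9, 66.4]
ee_rot: [177.4, 89.9, 138.1]
force: [-0.6, -0.1, -0.4]
gripper_width: 31.7
time_s: 40.55
ee_pos: [455.6, -124.7, 67.9]
ee_rot: [31.1, 89.9, -8.1]
force: [-0.0, 0.9, -0.8]
gripper_width: 31.9
t 40.55 pos [ 455.6 -124.7   67.9] toolX [ 0.001 -0.    -1.   ] yawY 50.8 F [-0.   0.9 -0.8] w 31.9 q [-17.  19. 116.   0.  45. -68.]
delta cm [ 0.03  0.01 -1.87] len 1.9 rz rad 0.003
```

```bash

python3 -m creep '[{"translation":[0,0,-1],"delta_rot":[0,0,0]},{"translation":[0,0,-0.85],"delta_rot":[0,0,0]},{"translation":[0,0,0],"delta_rot":[0,0,0]},{"translation":[0,0,0],"delta_rot":[0,0,0]},{"translation":[0,0,0],"delta_rot":[0,0,0]}]'
python3 -m creep '[{"translation":[0,0,0],"delta_rot":[0,0,0]},{"translation":[0,0,0],"delta_rot":[0,0,0]},{"translation":[0,0,0],"delta_rot":[0,0,0]},{"translation":[0,0,0],"delta_rot":[0,0,0]}]' 0.0
python3 -m creep '[{"translation":[0,0,1.5],"delta_rot":[0,0,0]},{"translation":[0,0,2.5],"delta_rot":[0,0,0]},{"translation":[0,0,3],"delta_rot":[0,0,0]},{"translation":[-0.5,-2,2],"delta_rot":[0,0,0]},{"translation":[-0.5,-3.5,2],"delta_rot":[0,0,0]}]'
python3 -m creep '[{"translation":[-0.5,-3.7,0],"delta_rot":[0,0,0]},{"translation":[-0.5,-3.7,0],"delta_rot":[0,0,0]},{"translation":[-0.5,-3.7,0],"delta_rot":[0,0,0]},{"translation":[-0.5,-3.7,0],"delta_rot":[0,0,0]},{"translation":[-0.5,-2,0],"delta_rot":[0,0,0]}]'
python3 -m creep '[{"translation":[0,0,0],"delta_rot":[0,0,0]},{"translation":[0,0,0],"delta_rot":[0,0,0]},{"translation":[0,0,0],"delta_rot":[0,0,0]}]'
python3 - <<'E'
from h import *
st()
im,d,p=grab('top','top14')
c=im[150:310,320:500]; cv2.imwrite('pics/top14_tray.png',cv2.resize(c[:,:,::-1],None,fx=3.7,fy=3.7,interpolation=cv2.INTER_CUBIC))
grab('side','side14')
E
```

```text
time_s: 40.97
ee_pos: [455.2, -124.9, 48.9]
ee_rot: [-175.5, 90.0, 145.2]
force: [-0.2, 0.1, -1.2]
gripper_width: 31.8
time_s: 41.3
ee_pos: [455.3, -125.1, 49.0]
ee_rot: [43.7, 90.0, 4.4]
force: [0.4, -0.8, -1.5]
gripper_width: 45.6
time_s: 41.72
ee_pos: [445.3, -178.6, 160.5]
ee_rot: [84.8, 89.9, 45.8]
force: [0.9, -0.3, -0.4]
gripper_width: 45.5
time_s: 42.13
ee_pos: [419.9, -351.9, 159.1]
ee_rot: [-24.7, 89.9, -64.0]
force: [0.6, 0.0, 0.1]
gripper_width: 45.9
time_s: 42.38
ee_pos: [420.1, -347.2, 158.7]
ee_rot: [149.2, 89.9, 110.0]
force: [-0.4, 0.2, -0.1]
gripper_width: 45.7
t 42.38 pos [ 420.1 -347.2  158.7] toolX [-0.     0.001 -1.   ] yawY 50.8 F [-0.4  0.2 -0.1] w 45.7 q [-41.  19. 100.   0.  62. -92.]
```

View pics/top14.png

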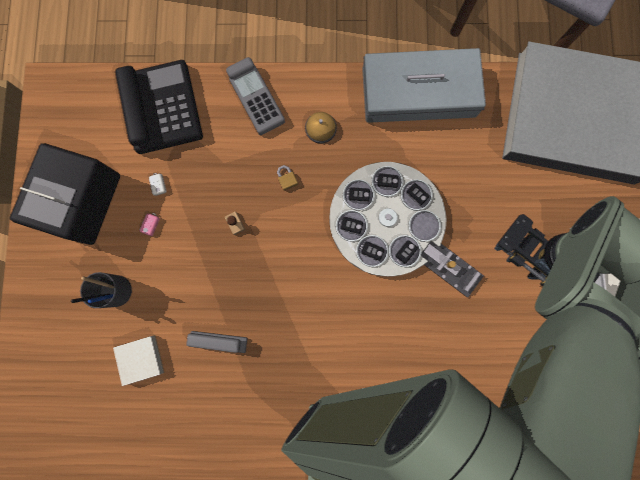

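View pics/top14_tray.png

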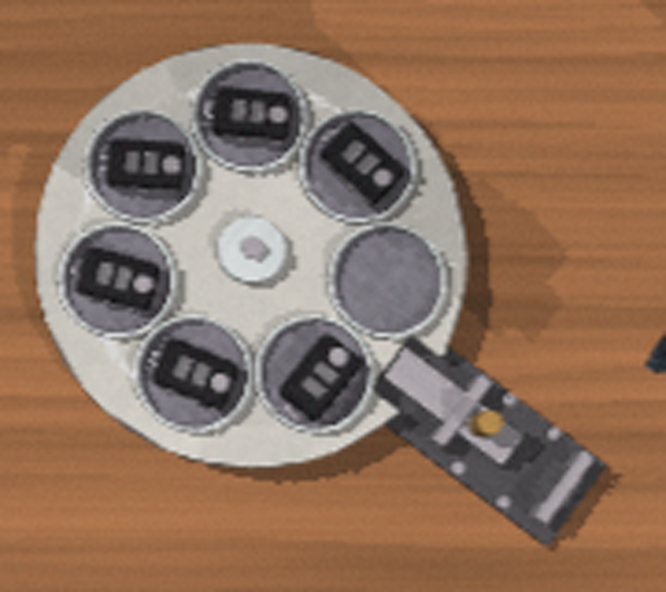

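View pics/side14.png

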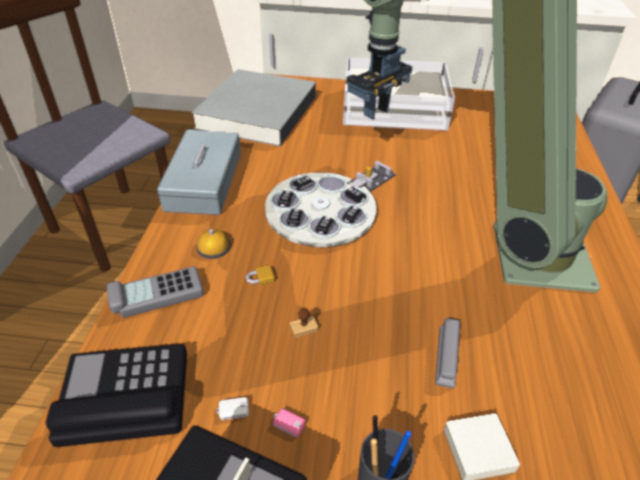

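```bash
python3 - <<'E'
from h import *
im,d,p=ld('top14')
K=p['mtx'];R=p['R'];t=p['t']
cups=np.array([HUB+89*np.array([np.cos(np.radians(.2+51.4286*k)),np.sin(np.radians(.2+51.4286*k))]) for k in range(7)])
v,u=np.mgrid[150:310,320:460]; z=d[150:310,320:460]
P=np.stack([(u-K[0,2])/K[0,0]*z,(v-K[1,2])/K[1,1]*z,z],-1); W=(P-t)@R
dark=im[150:310,320:460].max(2)<75
for k,c in enumerate(cups):
    m=np.hypot(W[...,0]-c[0],W[...,1]-c[1])<34; H=W[...,2][m]
    floor=np.median(H[H<33]) if (H<33).any() else 0
    kk=m&(W[...,2]>floor+10)
    print(k,np.round(c),'floor',round(float(floor),1),'n',kk.sum(), 'key',np.round(W[kk].mean(0)-[*c,0],1) if kk.sum() else '', np.round(np.percentile(W[...,2][kk],[5,50,95]),1) if kk.sum() else '')
    if kk.sum():
        A=np.c_[W[kk][:,:2]-c,np.ones(kk.sum())]; s=np.linalg.lstsq(A,W[kk][:,2],rcond=None)[0]; print('   tilt deg',np.round(np.degrees(s[:2]),1))
E
```

```text
0 [625. -85.] floor 27.5 n 269 key [-1.1  2.6 43.8] [39.6 43.9 48. ]
   tilt deg [1.9 0.3]
1 [591. -16.] floor 26.9 n 277 key [-0.9  1.4 43.6] [38.8 43.8 47.5]
   tilt deg [ 2.  -0.1]
2 [516.   1.] floor 27.1 n 287 key [-0.1  2.4 43.4] [38.4 43.6 47.7]
   tilt deg [ 3.1 -0.5]
3 [456. -47.] floor 26.8 n 297 key [-0.3  2.5 43.5] [39.  43.4 47.5]
   tilt deg [ 2.  -0.9]
4 [ 456. -125.] floor 27.4 n 296 key [-1.9  0.5 43.4] [38.9 43.6 47.1]
   tilt deg [0.9 0.7]
5 [ 516. -173.] floor 27.1 n 2 key [ -8.4 -29.3  38.8] [38.3 38.8 39.3]
   tilt deg [-19.6 -70.2]
6 [ 592. -155.] floor 26.8 n 283 key [ 0.2  2.2 43.4] [38.1 43.6 47.7]
   tilt deg [ 2.3 -1.1]
```

```bash
python3 -c "
from workcell import env
print(env.job_done())"
```

```text
the job is handed in; nothing more can be done
None
```

The tray is locked and all six black keys are in cups of their own. I handed the job in at about 42 s; it gives no verdict, so the result rests on my own last checks.

**What I did:**
- **Tray:** I turned it about 90° with the fingers in the notch. Partway I lifted out and turned the wrist half round, because the last joint was near its limit.
- **Bolt:** I pushed it home by its knob until it stopped at about 13 N. The knob had moved 45.4 mm of its 46.
- **Keys:** I then carried the six keys over one at a time, leaving the cup at (516, -173) empty. I did not touch the pink and white look-alikes.

**Last checks (top view and depth):**
- **Notch:** within about 0.5° of the bolt's line.
- **Key positions:** all centres within about 3 mm of their cup's centre.
- **Key heights:** tops at about 43.5 mm, which fits lying flat on the 26 mm floor.
- **Other things:** the padlock, stamp, bell and stapler look unmoved in the pictures. I did not measure them.
- **Gripper:** clear of everything, at about 159 mm.

**Disagreement:** the wrist camera and the top camera differed by 2–5 mm on the notch, the hub and one key. I went by the top camera for both keys and cups, so most of that error cancels.

I saw no grip slip and no key knocked aside.

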